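Pack the dressing set and drag the case lid shut

ROBOT

A 6-joint arm with a two-finger parallel gripper is mounted at the origin on the work surface; the furniture and walls round the work are solid. World frame = base frame: x ahead of the robot, y to its left, z up, the work surface at z = 0. Lengths are in m, angles in rad, forces in N, time in s.
With the tool pointing down it reaches from about 0.35 to 0.775 m from the base axis. Payload 5.5 kg.
Tool frame: the origin (TCP) lies at the very end of the fingers, on their centre line; the grasp point (between the pads) lies 19 mm behind it; x points along the fingers, y is the direction in which the jaws open and shut, and the axes are right-handed (so a half turn about x gives the same grasp; the last joint's range is limited). The gripper opens to 85 mm and grips with 20 to 120 N. Pads are 22 mm wide; open, the fingers measure 114 mm over their backs; the gripper's body (76 mm by 85 mm) begins 54 mm behind the grasp point. The pads swing forward as they close: fully open they stand 13 mm farther back than shut.
Start: joints at [-1.26, 0.313, 0.046, 1.304, 0, 1.431], TCP at [0.251, -0.518, 0.197] pointing down, gripper open.
Joint ranges: [-2.76, 2.76], [-0.86, 1.69], [-1.03, 1.26], [-2.2, 2.34], [-1.47, 1.5], [-3.14, 3.14]. Speed limits (rad/s): [2.57, 2.57, 3.14, 3.14, 3.14, 3.14].

INTERFACE

Orientations are given as a unit quaternion [w, x, y, z].
In Python, from workcell import readout, cams, env, finder gives the robot as it stands.
- The arm moves only by the tool drive_tool, never from a script. Its argument "moves" is a list that holds one entry, the list of rows, each a list of 7 numbers: the shift along the tool's x, y, z in m, then the turn, a rotation vector about the tool's x, y, z in rad, then the closure in counts, from 0 (fully open) to 255 (shut). A call has exactly 5 rows; each row is the pose to reach, as a shift and turn from the pose measured when the call began, along the tool's axes at that moment; what a row does not reach only later rows make up. A row lasts 1/8 s, in which the tool goes at most 62.5 mm and 10.7 degrees, less where a joint would pass 70% of its speed; a pose out of reach is approached as far as the arm can. A call with a gripper value outside its range is refused whole. The fingers move at their own pace and stop on an object; "squeeze" is the grip in N (left out, the last holds). Time passes only in rows, so rows that repeat a pose let the fingers close, or fill a call up. It gives the time, the measured TCP pose, the force and the opening at its end, in the units of the state.
- readout.get_state(): the state, without advancing time (a new reading comes with each control period).
- cams.read_camera(name): name is "side" or "top" or "wrist"; returns the picture (384x512x3 uint8, blue, green, red); there is no depth.
- cams.camera_params(name): a dict with "mtx" (3x3 intrinsics, pixels), "R" (3x3) and "t" (3): a world point X has camera coordinates R X + t; the wrist camera has in their place "mount" (4x4, takes a point from camera to tool coordinates, whose origin is the TCP and whose axes are the tool frame's). Camera axes: x right, y down, z forward; pixel columns grow to the right and rows downward; lengths in m; the calibration is good to about 2 mm. A picture is of the moment at which its call begins: read the wrist's pose just before it. camera_params takes no time and is no camera call.
- env.hand_in(): hands the job in, once; it reports no verdict.
Trained networks look in the newest picture that a camera, given by its name, has taken for a name from the list of things; names that differ only in an ending like _2 or _b are one class to them, and where a whole thing is asked for, a point or a joint stands for the part that bears it (a point fixed in the world has none). Each returns a list of dicts, best first, with "conf" (0 to 1); they miss things now and then, are a little off and sometimes report something else, mostly with a low value. They report only what shows in the picture. A call takes as long as a camera call.
- finder.regions_of(camera, name): "pixels" (384x512 bool, what is visible of it) and "point" ([column, row] in pixels, amid what is visible of it).
The state is a dict: "clock": time; "joint_pos": joint angles; "qvel": joint speeds; "tau": joint torques, N m; "tcp_pos": TCP position; "orientation": TCP orientation; "wrist_force": force on the tool from outside, world axes, zero at the start; "ft_torque": the same for the moment, N m; "finger_gap": finger opening in m.
Only numpy, scipy, OpenCV 4.12 (cv2) and the standard library are available. Lean on these libraries where they do the work, as an engineer would, in place of code of your own. Each camera call takes 0.05 s, during which the arm holds its last target.

TASK

Pack the dressing set: lay the haemostat flat and stand the small steel bowl upright, side by side in the open bay of the metal case (the bowl is standing on the case's flat sliding lid). Then press down on top of the lid and drag it back over them until it is fully shut, leaving the other things where they stand.

Things in the scene. Friction and masses are not known exactly. Their poses are not given: they have to be found in the camera images.
- case: Open aluminium case, fixed, 326 long (own x) x 196 wide (own y) x 63 high. Origin: centre of its underside. Half towards own -x: open bay; half towards own +x: closed deck where the lid is parked. Side lips (13 mm wide, top at 63) reach over the lid's long edges; lid top at z 57 mm, far end wall to 62, bay's end wall to 52.
- bay (a point): Centre of the bay's floor, axes as the case's. The floor lies 7 mm over the table. Bay: 155 mm long (own x; about 142 to 155 mm of that is uncovered at the start) and 180 mm wide between the walls, 170 mm between the lips; 46 mm of height under the shut lid.
- lid_top (a point): Centre of the sliding lid's top face, axes as the case's. Flat steel plate 156 (x) x 178 (y) x 4 mm with no handle, running in grooves along both long edges: it is pressed on top and dragged by friction. A ribbed patch 40 x 60 mm marks the middle.
- lid (a joint): Travel of the lid towards the case's own -x, m: 0 = parked on the deck, 0.154 = fully shut against the end of the bay (end stop). Sliding friction about 1.2 N, stays where it is left; about 8 N of press with shut fingertips drags it.
- bowl_centre (a point): Small round steel bowl, 79 mm across the rim, 40 mm high, about 50 mm across the foot, wall 3 mm thick, flaring from radius 30 mm at 12 mm up to 39.5 at the rim; this point is on its axis, 20 mm above its underside; own z up. Loose, stands on the lid. Pinch the rim, one finger inside.
- clamp_centre (a point): Haemostat (closed steel ring-handled clamp) lying flat on the table: 125 long (own y), 7 thick; this point is its middle, half-way up. 56 wide (own x) at the rings (own +y end), tapering to 3 at the tips (-y end). Its gaps count as filled: fingers closing across it (along own x) meet a solid wedge 31 wide at the middle, about 35 at 8 mm towards the rings.
- bottle: Dark bottle, 64 mm across, 160 mm high, origin under its centre; bystander beside the case, to be left alone.
- dish: Kidney dish, 95 (own x) x 202 (own y) x 34 mm, origin under its centre; bystander.
- minute_timer: Small white kitchen-type timer with a black knob, 62 x 62 x 44 mm, origin under its centre; bystander.

How it is judged:
By the outcome, as a careful person would: the job done as asked, in the order asked, and still so for the second after the job is handed in, with the robot touching nothing.
It also fails if it takes over 67 s, if anything falls off the work surface, if the arm or the gripper's body presses on something with over 40 N, if the wrist force passes 120 N, or if a joint passes its speed limit or range.

## Working session

There is one attempt and no reset: what is moved stays moved. The work goes in short steps, Python scripts to look and compute and a tool call to move; the robot and the scene stay as the last step left them, time stands still between calls to the robot, and variables do not carry over. Pictures are saved under pics/ and viewed, and the job is handed in when it is done.

Besides the shell and the picture viewer there is one more tool, called after "Emit:" as name(argument=value, ...), one argument or row to a line, values as JSON. drive_tool: Moves the arm, as the interface text tells. Its arguments: {"type":"object","properties":{"moves":{"type":"array"},"squeeze":{"type":"number"}},"required":["moves"]}

```bash
ls; mkdir -p pics
cat > h.py <<'E'
import numpy as np, cv2
from scipy.spatial.transform import Rotation as Ro
from workcell import readout, cams, env, finder
def state():
    s=readout.get_state()
    return s
def Rq(q): return Ro.from_quat([q[1],q[2],q[3],q[0]])
def cam(name,s=None):
    p=cams.camera_params(name); K=np.array(p["mtx"])
    if "R" in p: return K,np.array(p["R"]),np.array(p["t"])
    M=np.array(p["mount"]); T=np.eye(4);T[:3,:3]=Rq(s["orientation"]).as_matrix();T[:3,3]=s["tcp_pos"]
    C=np.linalg.inv(T@M); return K,C[:3,:3],C[:3,3]
def proj(c,X):
    K,R,t=c; x=(np.atleast_2d(X)@R.T+t)@K.T; return x[:,:2]/x[:,2:]
def ray(c,uv,z):
    K,R,t=c; uv=np.atleast_2d(uv).astype(float)
    d=np.linalg.solve(K,np.c_[uv,np.ones(len(uv))].T).T@R; o=-R.T@t
    return o+d*((z-o[2])/d[:,2])[:,None]
def snap(name,fn):
    im=cams.read_camera(name); cv2.imwrite('pics/'+fn,im); return im
E
python3 - <<'E'
from h import *
s=state();print(s)
for n in ['side','top','wrist']:
    snap(n,n+'0.png')
    K,R,t=cam(n,s); print(n,K.round(1).tolist(),(-R.T@t).round(3),R.round(3).tolist())
for n in ['top','side']:
  for o in ['case','lid','bowl_centre','clamp_centre','bottle','dish','minute_timer']:
    r=finder.regions_of(n,o)
    for q in r[:2]: print(n,o,round(q['conf'],2),np.round(q['point'],1),q['pixels'].sum())
    if r: np.save(f'm_{n}_{o}.npy',r[0]['pixels'])
E
```

```text
pics
{'clock': 0.0, 'joint_pos': array([-1.25964419e+00,  3.13944243e-01,  4.49562046e-02,  1.30360097e+00,
        2.33014038e-05,  1.43119668e+00]), 'qvel': array([ 3.92994883e-04,  1.39990881e-03, -1.42491669e-03,  6.13914269e-04,
        8.84252492e-05,  1.49195749e-04]), 'tau': array([-1.18689637e-03, -4.80627465e+01,  2.98534888e+01,  1.92346080e-02,
       -2.97600454e-04,  1.37277479e-05]), 'tcp_pos': array([ 0.25031298, -0.51700998,  0.19623157]), 'orientation': array([-0.15738685, -0.68917781, -0.15865122,  0.68926999]), 'wrist_force': array([-0.12087721,  0.30441949, -0.00535499]), 'ft_torque': array([ 0.03160762, -0.00713984, -0.00888726]), 'finger_gap': 0.08551028660599493}
side [[490.5, 0.0, 253.5], [0.0, 490.5, 190.5], [0.0, 0.0, 1.0]] [ 0.213 -1.251  0.694] [[0.978, -0.209, -0.015], [-0.111, -0.456, -0.883], [0.178, 0.865, -0.47]]
top [[411.3, 0.0, 254.2], [0.0, 411.3, 197.7], [0.0, 0.0, 1.0]] [ 0.327 -0.104  0.971] [[-0.007, -1.0, -0.007], [-0.987, 0.008, -0.158], [0.159, 0.005, -0.987]]
wrist [[333.3, 0.0, 259.0], [0.0, 333.3, 193.7], [0.0, 0.0, 1.0]] [ 0.32  -0.485  0.373] [[0.436, -0.9, -0.002], [-0.857, -0.416, 0.304], [-0.274, -0.131, -0.953]]
top case 0.57 [203.5 173.8] 11559
top lid 0.69 [179.  202.2] 4031
top lid 0.25 [362.4 275.2] 785
top bowl_centre 0.93 [192.8 210.2] 1118
top clamp_centre 0.53 [338.6 197.5] 217
top bottle 0.92 [275.9 178.9] 857
top bottle 0.63 [364.2 273.4] 754
top minute_timer 0.59 [363.4 274.8] 754
side case 0.89 [267.5 179.6] 3895
side lid 0.81 [256.  174.2] 778
side lid 0.49 [346.6 245.4] 1754
side bowl_centre 0.62 [239.1 164.7] 466
side clamp_centre 0.53 [282.  248.8] 163
side bottle 0.94 [280.3 195.4] 1203
side bottle 0.64 [214.5 271.6] 701
side dish 0.88 [345.6 244.2] 1749
side minute_timer 0.6 [215.7 271.1] 697
side minute_timer 0.54 [269.9 182.7] 3885
```

View pics/top0.png

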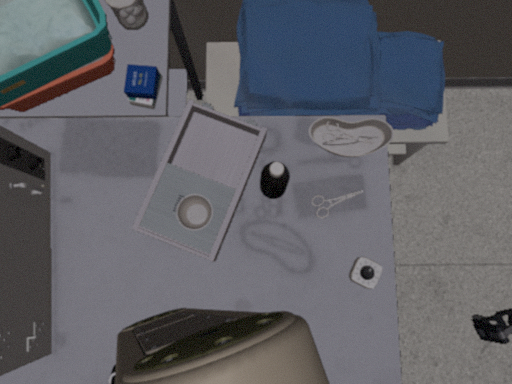

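View pics/side0.png

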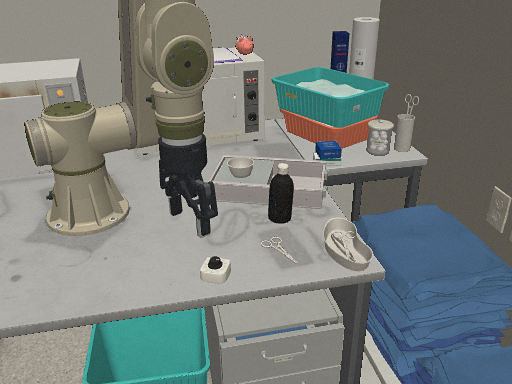

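View pics/wrist0.png

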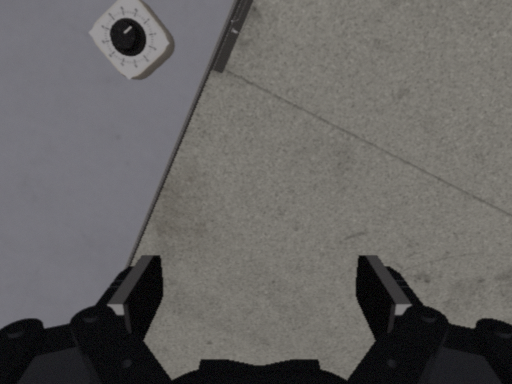

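Run:
```python
from h import *
im=cv2.imread('pics/top0.png')
cv2.imwrite('pics/z1.png',cv2.resize(im[90:270,125:290],None,fx=3.3,fy=3.3,interpolation=cv2.INTER_CUBIC))
cv2.imwrite('pics/z2.png',cv2.resize(im[160:240,290:390],None,fx=7,fy=7,interpolation=cv2.INTER_CUBIC))
```

```text
(no output)
```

View pics/z1.png

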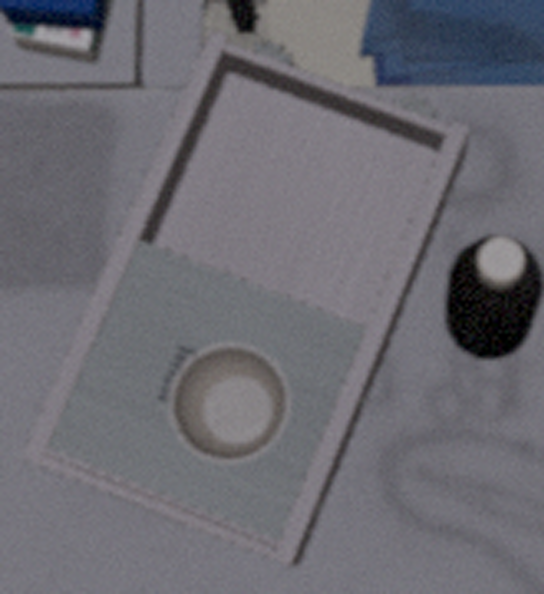

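View pics/z2.png

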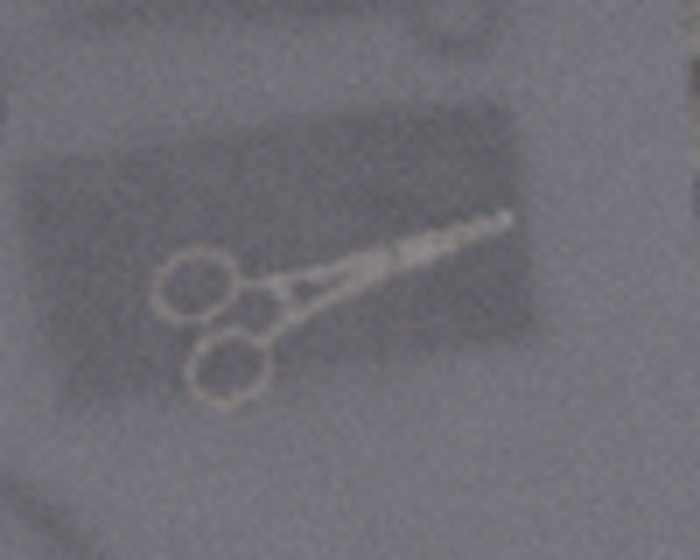

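Run:
```python
from h import *
from scipy.optimize import least_squares
c=cam('top')
z=np.array([[222,47],[467,130],[293,560],[33,455]])/3.3+[125,90]
W=ray(c,z,.063); print(W.round(4)); print([np.linalg.norm(W[i]-W[(i+1)%4]).round(4) for i in range(4)])
# case own -x end = far. own x points to robot side. corners order far-left(+y world), far-right, near-right, near-left
# own x ~ -world x => own y ~ -world y
L=np.array([[-.163,-.098,.063],[-.163,.098,.063],[.163,.098,.063],[.163,-.098,.063]])
def pts(p): return L@Ro.from_euler('z',p[2]).as_matrix().T+[p[0],p[1],0]
r=least_squares(lambda p:(proj(c,pts(p))-z).ravel(),[*W.mean(0)[:2],3.0]); print(r.x,r.fun.round(1))
cx,cy,th=r.x; np.save('case.npy',r.x)
R=Ro.from_euler('z',th).as_matrix()
print('bay',R@[-.0785,0,0]+[cx,cy,0],'ux',R[:,0],'uy',R[:,1])
b=ray(c,np.array([230,402])/3.3+[125,90],.097); print('bowl',b); 
m=np.load('m_top_bowl_centre.npy');e=cv2.minEnclosingCircle(np.argwhere(m)[:,::-1].astype(np.float32));print(e, ray(c,e[0],.097))
k=np.array([[510,215],[197,285],[229,368],[152,290],[190,380]])/7+[290,160]
K=ray(c,k,.004);print('clamp',K.round(4))
d=K[0]-(K[1]+K[2])/2; print(np.linalg.norm(d),np.degrees(np.arctan2(d[1],d[0])),np.linalg.norm(K[1]-K[2]))
# side view overlay
s=cam('side'); im=cv2.imread('pics/side0.png')
for q in proj(s,pts(r.x)): cv2.circle(im,tuple(int(v) for v in q),2,(0,0,255),-1)
for q in proj(s,K): cv2.circle(im,tuple(int(v) for v in q),2,(0,255,0),-1)
q=proj(s,b)[0]; cv2.circle(im,tuple(int(v) for v in q),2,(255,0,0),-1)
bb=ray(c,np.load('m_top_bottle.npy').nonzero()[0:0] if 0 else np.array([[277,170]]),.16);print('bottle',bb)
cv2.imwrite('pics/s1.png',cv2.resize(im[130:300,150:390],None,fx=3.2,fy=3.2))
```

```text
[[ 0.6943  0.0431  0.063 ]
 [ 0.6319 -0.1287  0.063 ]
 [ 0.3367 -0.01    0.063 ]
 [ 0.4076  0.1652  0.063 ]]
[np.float64(0.1828), np.float64(0.3182), np.float64(0.189), np.float64(0.3116)]
[0.51835952 0.01741317 2.75631281] [-1.6 -4.9  2.6 -0.3  0.9  2.9 -2.   1.6]
bay [ 0.59110494 -0.01208858  0.        ] ux [-0.9266933   0.37581849  0.        ] uy [-0.37581849 -0.9266933   0.        ]
bowl [[0.43811469 0.02826849 0.097     ]]
((194.0833282470703, 211.75), 19.05010414123535) [[0.43827193 0.0295874  0.097     ]]
clamp [[ 0.4975 -0.3582  0.004 ]
 [ 0.4743 -0.2509  0.004 ]
 [ 0.4458 -0.2608  0.004 ]
 [ 0.4727 -0.2356  0.004 ]
 [ 0.4418 -0.2475  0.004 ]]
0.10896762016757551 -69.86294704530853 0.03013189671874546
bottle [[ 0.51392475 -0.14623233  0.16      ]]
```

View pics/s1.png

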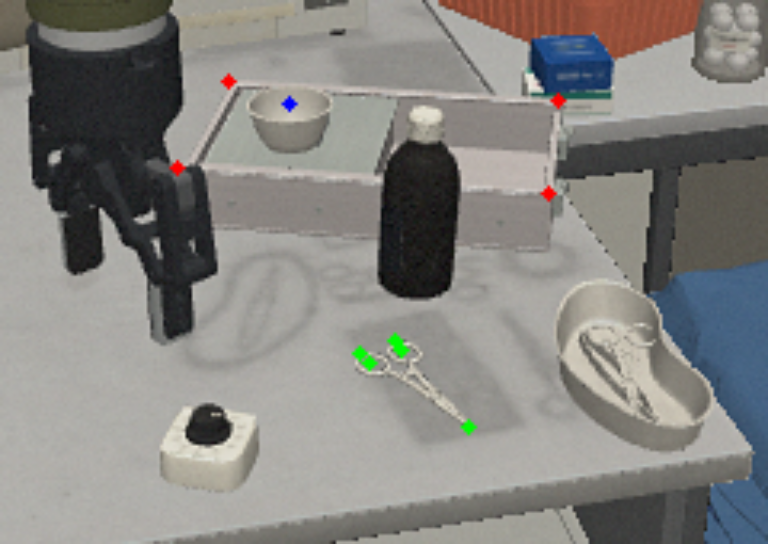

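```bash
cat >> h.py <<'E'
def plan(pos,yaw,s=None,n=5,show=True):
    """target TCP pos, tool x down, tool y at world yaw (mod pi chosen nearest)"""
    s=s or state(); R0=Rq(s["orientation"]); 
    best=None
    for k in (0,np.pi):
        y=np.array([np.cos(yaw+k),np.sin(yaw+k),0]); x=np.array([0,0,-1.]); zz=np.cross(x,y)
        Rt=Ro.from_matrix(np.c_[x,y,zz]); rv=(R0.inv()*Rt).as_rotvec()
        if best is None or np.linalg.norm(rv)<np.linalg.norm(best): best=rv
    d=R0.inv().apply(np.array(pos)-s["tcp_pos"])
    if show: print('shift',d.round(4).tolist(),'turn',best.round(3).tolist(),'dist',np.linalg.norm(d).round(3))
    return d,best
def info():
    s=state(); y=Rq(s["orientation"]).as_matrix(); 
    print('t',round(s['clock'],2),'tcp',s['tcp_pos'].round(4),'yawy',np.degrees(np.arctan2(y[1,1],y[0,1])).round(2),'x',y[:,0].round(3),'q',np.round(s['joint_pos'],2),'F',s['wrist_force'].round(2),'gap',round(s['finger_gap'],4)); return s
E
python3 - <<'E'
from h import *
s=info()
print(cams.camera_params('wrist')['mount'])
d=np.radians(20.1)
# standoff above clamp, offset so camera sees it
plan([0.476-0.02,-0.2995+0.0,.20],d)
E
```

```text
t 0.85 tcp [ 0.2505 -0.5176  0.1972] yawy -64.17 x [ 0. -0. -1.] q [-1.26  0.31  0.05  1.3   0.    1.43] F [-0.24 -0.    0.99] gap 0.0855
[[-6.04030515e-05 -3.03792953e-01  9.52738074e-01 -1.76746263e-01]
 [ 9.99999922e-01  3.52835055e-04  1.75905482e-04  1.18785642e-03]
 [-3.89598236e-04  9.52738011e-01  3.03792908e-01 -7.72236743e-02]
 [ 0.00000000e+00  0.00000000e+00  0.00000000e+00  1.00000000e+00]]
shift [-0.0029, -0.1068, -0.28] turn [-1.471, 0.0, -0.0] dist 0.3
```

Emit:
drive_tool(
  moves=[
    [[0, -0.011, -0.029, -0.17, 0, 0, 0], [0, -0.026, -0.07, -0.34, 0, 0, 0], [0, -0.045, -0.12, -0.5, 0, 0, 0], [0, -0.064, -0.17, -0.67, 0, 0, 0], [0, -0.082, -0.22, -0.84, 0, 0, 0]],
  ],
  squeeze=40,
)

```text
clock: 1.48
tcp_pos: [0.4138, -0.3468, 0.1973]
orientation: [0.427, 0.564, 0.427, -0.564]
wrist_force: [0.3, -0.9, -0.4]
finger_gap: 0.0852
```

Run:
```python
from h import *
s=info()
plan([0.476-0.02,-0.2995+0.0,.20],np.radians(20.1))
```

```text
t 1.48 tcp [ 0.4138 -0.3468  0.1973] yawy -15.74 x [ 0.    -0.001 -1.   ] q [-0.85  0.24 -0.05  1.28 -0.    1.  ] F [ 0.25 -0.92 -0.43] gap 0.0852
shift [-0.0027, 0.0278, -0.0569] turn [-0.626, 0.001, -0.0] dist 0.063
```

Emit:
drive_tool(
  moves=[
    [[0, 0.006, -0.012, -0.13, 0, 0, 0], [0, 0.013, -0.026, -0.27, 0, 0, 0], [0, 0.02, -0.041, -0.42, 0, 0, 0], [-0.002, 0.026, -0.053, -0.56, 0, 0, 0], [-0.003, 0.028, -0.057, -0.626, 0, 0, 0]],
  ],
)

```text
clock: 2.1
tcp_pos: [0.4568, -0.2988, 0.2005]
orientation: [0.581, 0.404, 0.58, -0.404]
wrist_force: [0.4, -0.9, 0.1]
finger_gap: 0.0856
```

Run:
```python
from h import *
s=info()
im=snap('wrist','w1.png')
r=finder.regions_of('wrist','clamp_centre')
for q in r[:2]: print(q['conf'],q['point'],q['pixels'].sum())
np.save('mc.npy',r[0]['pixels'])
```

```text
t 2.1 tcp [ 0.4568 -0.2988  0.2005] yawy 20.35 x [ 0.001 -0.001 -1.   ] q [-0.73  0.25 -0.03  1.29  0.    0.49] F [ 0.38 -0.87  0.15] gap 0.0856
0.93 [275.2, 149.3] 1077
```

View pics/w1.png

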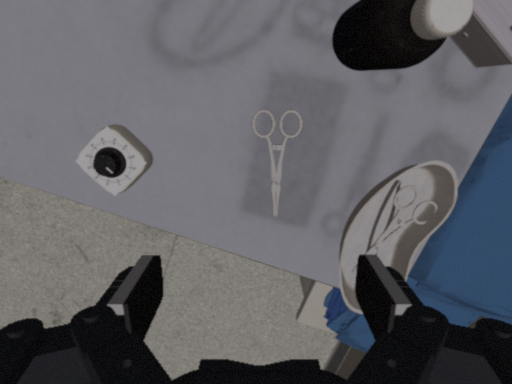

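Run:
```python
from h import *
s=info(); c=cam('wrist',s)
P=ray(c,[[263.5,124],[291,124],[276,215.5],[263,110],[291,110],[252.5,124],[302,124]],.0035)
print(P.round(4), np.linalg.norm(P[5]-P[6]))
t=P[2]; e=(P[3]+P[4])/2; d=t-e; print('len',np.linalg.norm(d),'ang',np.degrees(np.arctan2(d[1],d[0])))
m=(t+e)/2; u=-d/np.linalg.norm(d); print('mid',m,'ring dir',u)
# mask check
q=np.argwhere(np.load('mc.npy'))[:,::-1]; Q=ray(c,q,.0035)[:,:2]; a=(Q-m[:2])@u[:2]; b=(Q-m[:2])@np.array([-u[1],u[0]]); print(a.min(),a.max(),b.min(),b.max())
b=ray(c,[[442,17]],.16); print('bottle top',b, )
tgt=m+u*.006; yaw=np.arctan2(d[1],d[0])+np.pi/2; print(tgt,np.degrees(yaw))
plan([tgt[0],tgt[1],.05],yaw)
```

```text
t 2.2 tcp [ 0.4566 -0.2991  0.2005] yawy 20.19 x [ 0.001 -0.001 -1.   ] q [-0.73  0.25 -0.03  1.29 -0.    0.49] F [0.37 0.43 0.2 ] gap 0.0851
[[ 0.4479 -0.262   0.0035]
 [ 0.4764 -0.2515  0.0035]
 [ 0.4998 -0.3582  0.0035]
 [ 0.4422 -0.2481  0.0035]
 [ 0.4708 -0.2375  0.0035]
 [ 0.4365 -0.2661  0.0035]
 [ 0.4878 -0.2473  0.0035]] 0.05461148126300493
len 0.12326740006832046 ang -69.40699722068958
mid [ 0.47816208 -0.30050208  0.0035    ] ring dir [-0.35172733  0.9361025  -0.        ]
-0.06098106934809344 0.06281643194498451 -0.02669361209951658 0.02747664074200948
bottle top [[ 0.51675857 -0.15365212  0.16      ]]
[ 0.47605172 -0.29488547  0.0035    ] 20.593002779310428
shift [0.1505, 0.0196, 0.0026] turn [-0.007, 0.001, -0.0] dist 0.152
```

Emit:
drive_tool(
  moves=[
    [[0.03, 0.006, 0.001, -0.002, 0, 0, 90], [0.065, 0.013, 0.002, -0.004, 0, 0, 90], [0.1, 0.02, 0.003, -0.007, 0, 0, 90], [0.13, 0.02, 0.003, -0.007, 0, 0, 90], [0.15, 0.02, 0.003, -0.007, 0, 0, 90]],
  ],
)

```text
clock: 2.82
tcp_pos: [0.4757, -0.2948, 0.0488]
orientation: [0.581, 0.403, 0.581, -0.403]
wrist_force: [0.3, 0.7, 0.0]
finger_gap: 0.0553
```

Run:
```python
from h import *
s=info()
plan([.4761,-.2949,.012],np.radians(20.6))
im=snap('wrist','w2.png')
```

```text
t 2.83 tcp [ 0.4757 -0.2948  0.0488] yawy 20.49 x [-0.001  0.    -1.   ] q [-0.7   0.37 -0.25  0.95 -0.    0.52] F [0.28 0.74 0.02] gap 0.0553
shift [0.0368, 0.0004, 0.0003] turn [-0.002, -0.001, 0.001] dist 0.037
```

View pics/w2.png

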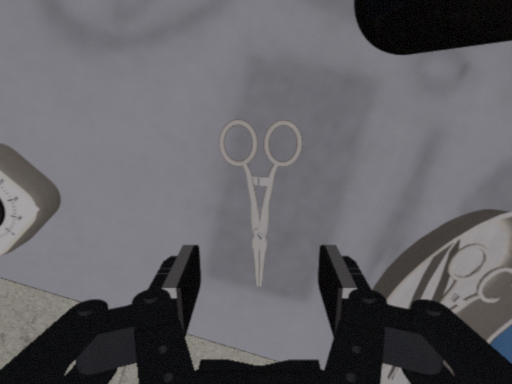

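Emit:
drive_tool(
  moves=[
    [[0.012, 0, 0, 0, 0, 0, 90], [0.024, 0, 0, 0, 0, 0, 100], [0.036, 0, 0, 0, 0, 0, 110], [0.044, 0, 0, 0, 0, 0, 115], [0.046, 0, 0, 0, 0, 0, 120]],
  ],
)

```text
clock: 3.5
tcp_pos: [0.4741, -0.2935, -0.0]
orientation: [0.579, 0.403, 0.583, -0.403]
wrist_force: [0.4, -0.2, 0.3]
finger_gap: 0.0451
```

Run:
```python
from h import *
s=info()
```

```text
t 3.5 tcp [ 0.4741 -0.2935 -0.    ] yawy 20.48 x [-0.004  0.003 -1.   ] q [-0.7   0.42 -0.31  0.85 -0.    0.52] F [ 0.41 -0.15  0.27] gap 0.0451
```

Emit:
drive_tool(
  moves=[
    [[-0.001, 0, 0, 0, 0, 0, 160], [-0.001, 0, 0, 0, 0, 0, 200], [-0.001, 0, 0, 0, 0, 0, 255], [-0.001, 0, 0, 0, 0, 0, 255], [-0.001, 0, 0, 0, 0, 0, 255]],
  ],
  squeeze=50,
)

```text
clock: 4.12
tcp_pos: [0.4742, -0.2935, 0.0011]
orientation: [0.579, 0.403, 0.583, -0.403]
wrist_force: [-0.7, -0.2, 0.1]
finger_gap: -0.0002
```

Run:
```python
from h import *
s=info()
im=snap('wrist','w3.png')
```

```text
t 4.12 tcp [ 0.4742 -0.2935  0.0011] yawy 20.48 x [-0.004  0.003 -1.   ] q [-0.7   0.42 -0.31  0.85 -0.    0.52] F [-0.68 -0.2   0.1 ] gap -0.0002
```

View pics/w3.png

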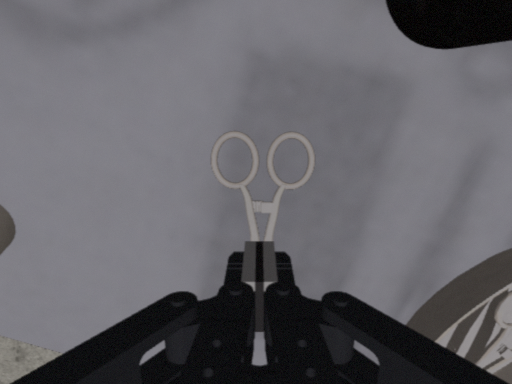

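Run:
```python
from h import *
s=info(); c=cam('wrist',s)
print('rings exp',proj(c,[[.4479,-.262,.0035],[.4764,-.2515,.0035],[.4998,-.3582,.0035],[.4781,-.3005,.0035]]).round(0))
print('tcp',proj(c,s['tcp_pos']), proj(c,s['tcp_pos']+[0,0,.019]))
P=ray(c,[[235,160],[291,160]],.0035); print(P)
```

```text
t 4.17 tcp [ 0.4741 -0.2935  0.001 ] yawy 20.48 x [-0.004  0.003 -1.   ] q [-0.7   0.42 -0.31  0.85 -0.    0.52] F [0.2  0.19 0.28] gap 0.0001
rings exp [[234. 162.]
 [291. 162.]
 [262. 331.]
 [262. 242.]]
tcp [[259.69492229 227.10230148]] [[259.67599876 241.53720106]]
[[ 0.44788137 -0.2609559   0.0035    ]
 [ 0.47579234 -0.2505007   0.0035    ]]
```

Run:
```python
from h import *
M=np.linalg.inv(np.array(cams.camera_params('wrist')['mount'])); K=np.array(cams.camera_params('wrist')['mtx'])
c=(K,M[:3,:3],M[:3,3])
for zz in (-.011,0,.011):
  for a in (0,-.005,-.01,-.015,-.02): print(zz,a,proj(c,[[a,0,zz],[a,.011,zz],[a,.0425,zz],[a,.0275,zz]]).round(0).tolist())
im=cv2.imread('pics/w3.png'); cv2.imwrite('pics/w3z.png',cv2.resize(im[120:384,160:370],None,fx=2.2,fy=2.2,interpolation=2))
```

```text
-0.011 0 [[260.0, 209.0], [279.0, 209.0], [335.0, 209.0], [308.0, 209.0]]
-0.011 -0.005 [[260.0, 212.0], [280.0, 212.0], [337.0, 212.0], [310.0, 212.0]]
-0.011 -0.01 [[260.0, 216.0], [280.0, 216.0], [339.0, 216.0], [311.0, 216.0]]
-0.011 -0.015 [[260.0, 219.0], [281.0, 219.0], [341.0, 219.0], [312.0, 219.0]]
-0.011 -0.02 [[260.0, 223.0], [281.0, 223.0], [343.0, 223.0], [314.0, 223.0]]
0 0 [[260.0, 227.0], [279.0, 227.0], [334.0, 227.0], [308.0, 227.0]]
0 -0.005 [[260.0, 231.0], [279.0, 231.0], [336.0, 231.0], [309.0, 231.0]]
0 -0.01 [[260.0, 234.0], [280.0, 234.0], [338.0, 234.0], [310.0, 234.0]]
0 -0.015 [[260.0, 238.0], [280.0, 238.0], [340.0, 238.0], [311.0, 238.0]]
0 -0.02 [[260.0, 243.0], [281.0, 243.0], [342.0, 243.0], [313.0, 243.0]]
0.011 0 [[260.0, 244.0], [278.0, 244.0], [332.0, 244.0], [307.0, 244.0]]
0.011 -0.005 [[260.0, 248.0], [279.0, 248.0], [334.0, 248.0], [308.0, 248.0]]
0.011 -0.01 [[260.0, 253.0], [279.0, 253.0], [336.0, 253.0], [309.0, 253.0]]
0.011 -0.015 [[260.0, 257.0], [280.0, 257.0], [338.0, 257.0], [310.0, 257.0]]
0.011 -0.02 [[260.0, 261.0], [281.0, 261.0], [340.0, 261.0], [312.0, 261.0]]
```

View pics/w3z.png

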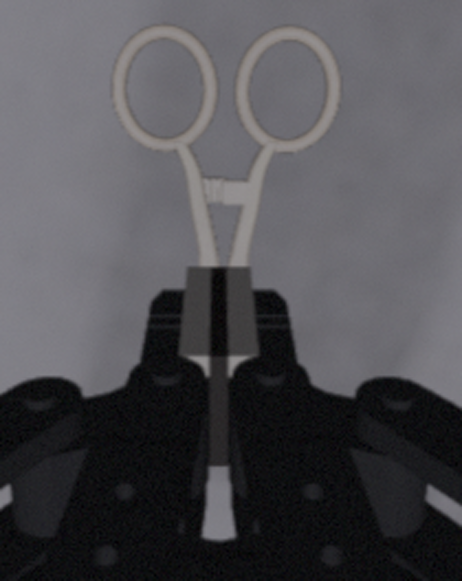

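Run:
```python
from h import *
s=info(); c=cam('side'); im0=cv2.imread('pics/side0.png')
p=proj(c,[.2503,-.517,.1962])[0]; print(p)
im=snap('side','s3.png'); q=proj(c,s['tcp_pos'])[0]; print(q)
def crop(im,p):
    x,y=[int(v) for v in p]; im=im.copy(); im[y,x]=(0,0,255); return cv2.resize(im[max(0,y-50):y+30,x-50:x+50],None,fx=4,fy=4,interpolation=0)
cv2.imwrite('pics/s3z.png',np.hstack([crop(im0,p),crop(im,q)]))
```

```text
t 4.17 tcp [ 0.4741 -0.2935  0.001 ] yawy 20.48 x [-0.004  0.003 -1.   ] q [-0.7   0.42 -0.31  0.85 -0.    0.52] F [0.2  0.19 0.28] gap 0.0001
[191.82453077 246.62506645]
[279.99350862 250.02643459]
```

View pics/s3z.png

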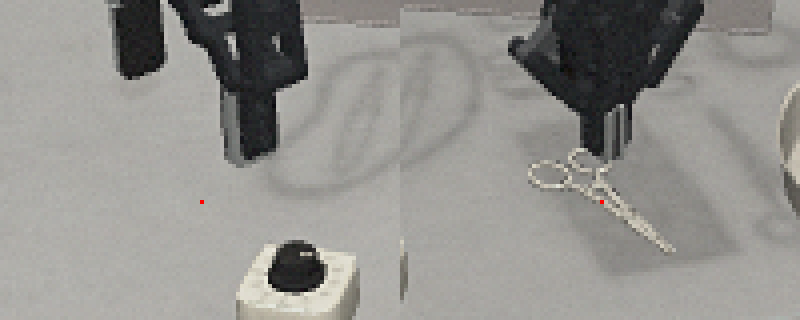

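Emit:
drive_tool(
  moves=[
    [[0, 0, 0, 0, 0, 0, 105], [0, 0, 0, 0, 0, 0, 105], [0, 0, 0, 0, 0, 0, 105], [0.006, -0.001, 0, 0, 0, 0, 105], [0.012, -0.001, 0.001, 0, 0, 0, 105]],
  ],
)

```text
clock: 4.85
tcp_pos: [0.4733, -0.2947, -0.0115]
orientation: [0.579, 0.403, 0.583, -0.403]
wrist_force: [-0.1, -0.5, 0.6]
finger_gap: 0.0499
```

Run:
```python
from h import *
s=info(); c=cam('side');  c2=cam('wrist',s)
im=snap('side','s4.png'); w=snap('wrist','w4.png'); q=proj(c,s['tcp_pos'])[0]; print(q)
x,y=[int(v) for v in q]
cv2.imwrite('pics/s4z.png',np.hstack([cv2.resize(im[y-60:y+40,x-50:x+50],(384,384),interpolation=0),cv2.resize(w[84:384,100:420],(410,384))]))
```

```text
t 4.85 tcp [ 0.4733 -0.2947 -0.0115] yawy 20.48 x [-0.004  0.003 -1.   ] q [-0.7   0.43 -0.32  0.82 -0.    0.51] F [-0.14 -0.54  0.56] gap 0.0499
[279.74339317 254.55597569]
```

View pics/s4z.png

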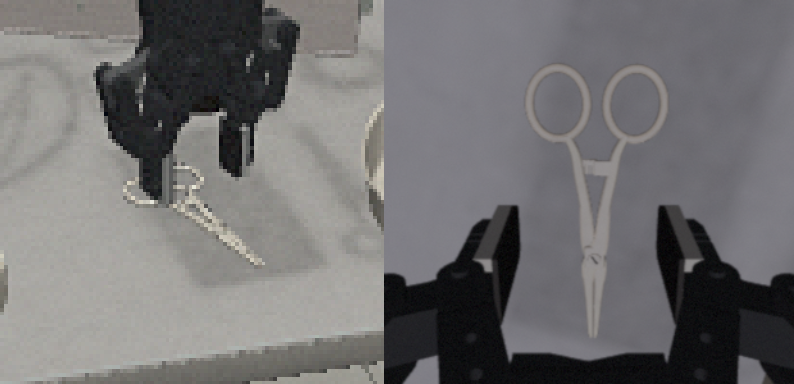

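Emit:
drive_tool(
  moves=[
    [[0.003, 0.002, 0, 0, 0, 0, 105], [0.006, 0.003, 0, 0, 0, 0, 105], [0.009, 0.003, 0, 0, 0, 0, 105], [0.012, 0.003, 0.001, 0, 0, 0, 105], [0.015, 0.003, 0.001, 0, 0, 0, 105]],
  ],
)

```text
clock: 5.58
tcp_pos: [0.476, -0.2943, -0.0272]
orientation: [0.579, 0.403, 0.583, -0.403]
wrist_force: [0.2, 0.5, -0.1]
finger_gap: 0.05
```

Run:
```python
from h import *
s=info(); c=cam('side');  c2=cam('wrist',s)
plan([.4761,-.2949,-.035],np.radians(20.6))
im=snap('side','s5.png'); w=snap('wrist','w5.png'); q=proj(c,s['tcp_pos'])[0]; print(q)
x,y=[int(v) for v in q]
cv2.imwrite('pics/s5z.png',np.hstack([cv2.resize(im[y-60:y+40,x-50:x+50],(384,384),interpolation=0),cv2.resize(w[84:384,100:420],(410,384))]))
```

```text
t 5.58 tcp [ 0.476  -0.2943 -0.0272] yawy 20.47 x [-0.005  0.004 -1.   ] q [-0.7   0.46 -0.33  0.79 -0.    0.52] F [ 0.25  0.55 -0.1 ] gap 0.05
shift [0.0078, -0.0001, 0.0006] turn [-0.002, -0.005, 0.003] dist 0.008
[280.68245194 259.54515602]
```

View pics/s5z.png

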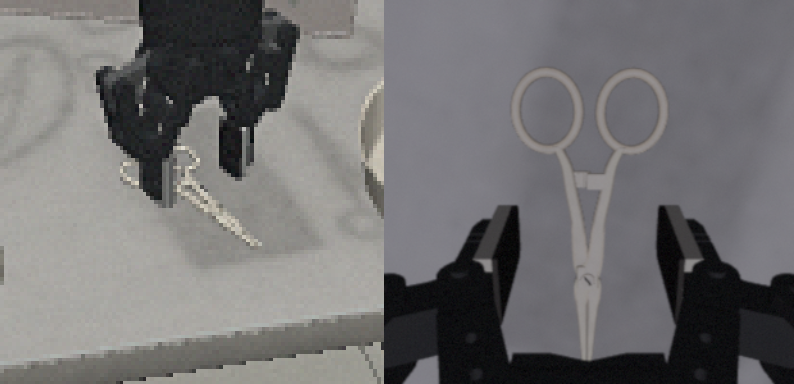

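Emit:
drive_tool(
  moves=[
    [[0.001, 0, 0, 0, -0.003, 0.002, 105], [0.002, 0, 0, 0, -0.005, 0.003, 105], [0.003, 0, 0, 0, -0.005, 0.003, 105], [0.004, 0, 0, 0, -0.005, 0.003, 105], [0.005, 0, 0, 0, -0.005, 0.003, 105]],
  ],
)

```text
clock: 6.3
tcp_pos: [0.4757, -0.294, -0.0325]
orientation: [0.58, 0.403, 0.581, -0.403]
wrist_force: [-0.2, 0.3, -0.1]
finger_gap: 0.0507
```

Run:
```python
from h import *
s=info()
```

```text
t 6.3 tcp [ 0.4757 -0.294  -0.0325] yawy 20.47 x [-0.001  0.001 -1.   ] q [-0.7   0.46 -0.34  0.77 -0.    0.52] F [-0.22  0.31 -0.07] gap 0.0507
```

Emit:
drive_tool(
  moves=[
    [[0.001, 0, 0, 0, 0, 0, 105], [0.0015, 0, 0, 0, 0, 0, 105], [0.002, 0, 0, 0, 0, 0, 105], [0.0025, 0, 0, 0, 0, 0, 105], [0.003, 0, 0, 0, 0, 0, 105]],
  ],
)

```text
clock: 6.92
tcp_pos: [0.4757, -0.294, -0.0355]
orientation: [0.58, 0.403, 0.581, -0.403]
wrist_force: [-0.7, -0.1, -0.2]
finger_gap: 0.0501
```

Run:
```python
from h import *
s=info()
c=cam('side')
im=snap('side','s6.png'); w=snap('wrist','w6.png'); q=proj(c,s['tcp_pos'])[0]
x,y=[int(v) for v in q]
cv2.imwrite('pics/s6z.png',np.hstack([cv2.resize(im[y-60:y+40,x-50:x+50],(384,384),interpolation=0),cv2.resize(w[84:384,100:420],(410,384))]))
```

```text
t 6.92 tcp [ 0.4757 -0.294  -0.0355] yawy 20.47 x [-0.001  0.001 -1.   ] q [-0.7   0.46 -0.35  0.76 -0.    0.52] F [-0.7  -0.09 -0.2 ] gap 0.0501
```

View pics/s6z.png

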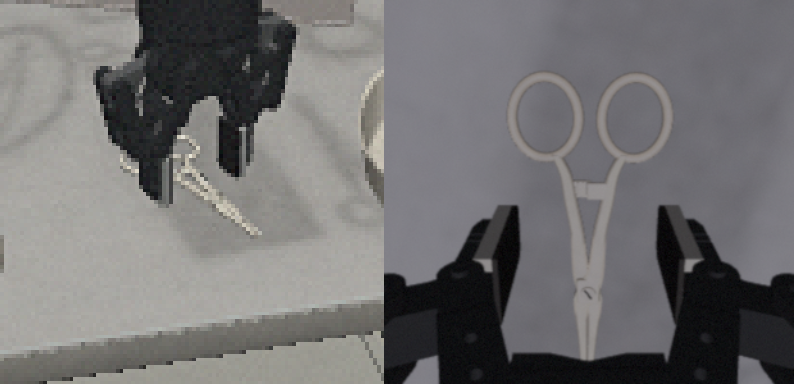

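Emit:
drive_tool(
  moves=[
    [[0.0, 0, 0, 0, 0, 0, 130], [0.0, 0, 0, 0, 0, 0, 140], [0, 0, 0, 0, 0, 0, 150], [0, 0, 0, 0, 0, 0, 150], [0, 0, 0, 0, 0, 0, 150]],
  ],
  squeeze=30,
)

```text
clock: 7.65
tcp_pos: [0.4759, -0.294, -0.0351]
orientation: [0.581, 0.403, 0.581, -0.403]
wrist_force: [-0.7, 2.0, 6.2]
finger_gap: 0.0365
```

Run:
```python
from h import *
s=info()
```

```text
t 7.65 tcp [ 0.4759 -0.294  -0.0351] yawy 20.48 x [-0.001  0.001 -1.   ] q [-0.7   0.46 -0.35  0.76  0.    0.52] F [-0.68  1.99  6.19] gap 0.0365
```

Emit:
drive_tool(
  moves=[
    [[-0.001, 0, 0, 0, 0, 0, 180], [-0.001, 0, 0, 0, 0, 0, 220], [-0.001, 0, 0, 0, 0, 0, 255], [-0.001, 0, 0, 0, 0, 0, 255], [-0.001, 0, 0, 0, 0, 0, 255]],
  ],
  squeeze=50,
)

```text
clock: 8.28
tcp_pos: [0.4757, -0.294, -0.0343]
orientation: [0.58, 0.403, 0.581, -0.403]
wrist_force: [0.3, 0.0, -0.5]
finger_gap: 0.0351
```

Run:
```python
from h import *
s=info()
w=snap('wrist','w7.png')
```

```text
t 8.28 tcp [ 0.4757 -0.294  -0.0343] yawy 20.47 x [-0.001  0.001 -1.   ] q [-0.7   0.46 -0.35  0.77  0.    0.52] F [ 0.32  0.04 -0.48] gap 0.0351
```

View pics/w7.png

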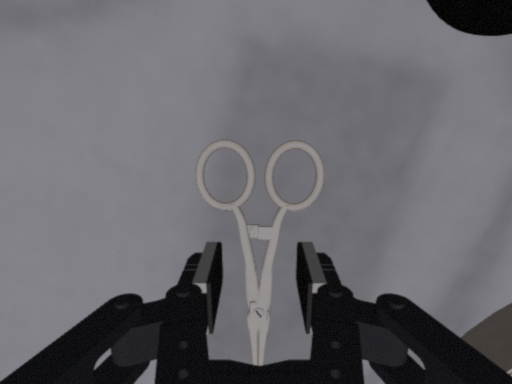

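Emit:
drive_tool(
  moves=[
    [[-0.01, 0, 0, 0, 0, 0, 255], [-0.04, 0, 0, 0, 0, 0, 255], [-0.085, 0, 0, 0, 0, 0, 255], [-0.135, 0, 0, 0, 0, 0, 255], [-0.19, 0, 0, 0, 0, 0, 255]],
  ],
)

```text
clock: 8.95
tcp_pos: [0.4755, -0.2937, 0.1577]
orientation: [0.58, 0.403, 0.581, -0.403]
wrist_force: [1.4, -1.3, -0.1]
finger_gap: 0.0353
```

Run:
```python
from h import *
s=info()
plan([.6,.02,.18],np.radians(67.9))
w=snap('wrist','w8.png')
```

```text
t 8.95 tcp [ 0.4755 -0.2937  0.1577] yawy 20.48 x [-0.001  0.001 -1.   ] q [-0.7   0.3  -0.07  1.2   0.    0.52] F [ 1.36 -1.25 -0.07] gap 0.0353
shift [-0.0221, 0.2264, -0.2504] turn [-0.828, -0.002, 0.0] dist 0.338
```

View pics/w8.png

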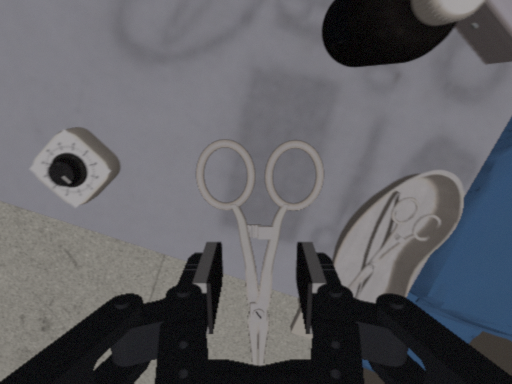

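Emit:
drive_tool(
  moves=[
    [[-0.02, 0.01, -0.012, -0.05, 0, 0, 255], [-0.03, 0.035, -0.04, -0.15, 0, 0, 255], [-0.03, 0.065, -0.075, -0.25, 0, 0, 255], [-0.03, 0.1, -0.11, -0.36, 0, 0, 255], [-0.03, 0.135, -0.15, -0.5, 0, 0, 255]],
  ],
)

```text
clock: 9.62
tcp_pos: [0.5529, -0.1072, 0.196]
orientation: [0.667, 0.244, 0.659, -0.247]
wrist_force: [0.8, -0.5, -0.9]
finger_gap: 0.035
```

Emit:
drive_tool(
  moves=[
    [[0, 0.03, -0.01, -0.07, 0, 0, 255], [0, 0.06, -0.02, -0.14, 0, 0, 255], [0, 0.09, -0.033, -0.22, 0, 0, 255], [0, 0.115, -0.042, -0.29, 0, 0, 255], [0, 0.125, -0.045, -0.33, 0, 0, 255]],
  ],
)

```text
clock: 10.25
tcp_pos: [0.6003, 0.0183, 0.1958]
orientation: [0.698, 0.131, 0.691, -0.134]
wrist_force: [0.7, 0.0, -0.1]
finger_gap: 0.0348
```

Run:
```python
from h import *
s=info()
plan([.6,.02,.18],np.radians(67.9))
w=snap('wrist','w9.png')
```

```text
t 10.25 tcp [0.6003 0.0183 0.1958] yawy 68.43 x [ 0.009 -0.007 -1.   ] q [-0.1   0.36  0.1   1.31 -0.01  0.28] F [ 0.66  0.04 -0.06] gap 0.0348
shift [0.0158, 0.0015, -0.0011] turn [0.009, 0.011, 0.003] dist 0.016
```

View pics/w9.png

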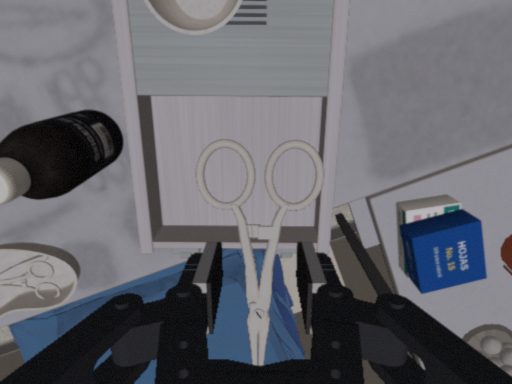

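Run:
```python
from h import *
im=cv2.imread('pics/w9.png'); cv2.imwrite('pics/w9z.png',cv2.resize(im[0:270,100:360],None,fx=2.2,fy=2.2,interpolation=2))
```

```text
(no output)
```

View pics/w9z.png

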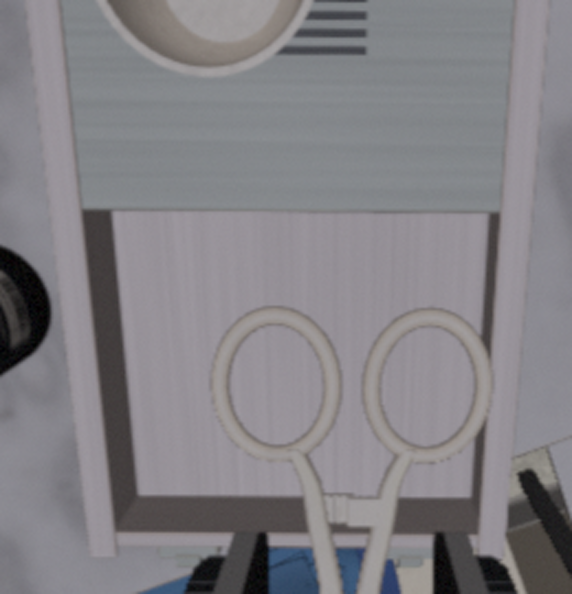

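Run:
```python
from h import *
from scipy.optimize import least_squares
s=state(); 
c=cam('wrist',s)
f=lambda a:np.array(a)/2.2+[100,0]
lo=ray(c,f([[28,0],[91,555]]),.063); ro=ray(c,f([[549,0],[503,555]]),.063)
li=ray(c,f([[62,0],[118,545]]),.063); ri=ray(c,f([[516,0],[478,545]]),.063)
for n,l in (('lo',lo),('ro',ro),('li',li),('ri',ri)):
    d=l[1]-l[0]; print(n,l.round(4)[:,:2].tolist(),np.degrees(np.arctan2(d[1],d[0])))
Pl=[(f([[28,0]])[0],'y',.098),(f([[91,555]])[0],'y',.098),(f([[549,0]])[0],'y',-.098),(f([[503,555]])[0],'y',-.098),(f([[104,556]])[0],'x',-.163),(f([[490,556]])[0],'x',-.163)]
W=[(ray(c,p,.063)[0],a,v) for p,a,v in Pl]
def res(p):
    R=Ro.from_euler('z',p[2]).as_matrix(); o=[]
    for w,a,v in W:
        q=R.T@(w-[p[0],p[1],.063]); o.append(q[0]-v if a=='x' else q[1]-v)
    return o
r=least_squares(res,[.518,.017,2.756],x_scale=.01); print(r.x,np.degrees(r.x[2]),np.round(r.fun,4))
np.save('case2.npy',r.x); p=r.x
R=Ro.from_euler('z',p[2]).as_matrix()
for nm,pt,z in (('lid edge',[[82,210],[500,212]],.057),('wall in',[[120,533],[474,533]],.052),('floor end',[[137,496],[474,496]],.007),('floorL',[[112,210]],.007),('floorR',[[488,212]],.007),('ribs',[[366,52]],.057)):
    print(nm,((ray(c,f(pt),z)-[p[0],p[1],0])@R).round(4)[:,:2].tolist())
# bowl from start: top rim
print('bowl own',((np.array([.438,.029,0])-[p[0],p[1],0])@R).round(4))
```

```text
lo [[0.4223, -0.0415], [0.6365, -0.1281]] -22.030246452648306
ro [[0.4934, 0.1388], [0.7073, 0.0525]] -21.96609092602948
li [[0.4269, -0.0297], [0.6364, -0.1139]] -21.89262907506538
ri [[0.4889, 0.1274], [0.698, 0.0432]] -21.923578933664277
[0.52118972 0.0229433  2.76013632] 158.14416218914084 [-0.0014 -0.0007  0.0008  0.0013 -0.0007  0.0007]
lid edge [[-0.0073, 0.0867], [-0.007, -0.0855]]
wall in [[-0.1572, 0.0864], [-0.1559, -0.0845]]
floor end [[-0.1576, 0.0907], [-0.1562, -0.0916]]
floorL [[-0.009, 0.0901]]
floorR [[-0.0088, -0.0895]]
ribs [[0.0521, -0.0295]]
bowl own [0.0795 0.0253 0.    ]
```

```bash
cat >> h.py <<'E'
def own(x,y,z):
    p=np.load('case2.npy'); R=Ro.from_euler('z',p[2]).as_matrix(); return R@[x,y,0]+[p[0],p[1],z]
def toown(X):
    p=np.load('case2.npy'); R=Ro.from_euler('z',p[2]).as_matrix(); return (np.array(X)-[p[0],p[1],0])@R
YAW=np.radians(68.14)
E
python3 - <<'E'
from h import *
print(own(-.075,-.03,0)); plan(own(-.075,-.03,.06),YAW)
E
```

```text
[0.60196716 0.02286657 0.        ]
shift [0.1357, 0.0047, -0.0018] turn [0.006, 0.011, 0.003] dist 0.136
```

Emit:
drive_tool(
  moves=[
    [[0.02, 0.003, -0.001, 0.003, 0.005, 0.002, 255], [0.05, 0.005, -0.002, 0.006, 0.011, 0.003, 255], [0.085, 0.005, -0.002, 0.006, 0.011, 0.003, 255], [0.12, 0.005, -0.002, 0.006, 0.011, 0.003, 255], [0.135, 0.005, -0.002, 0.006, 0.011, 0.003, 255]],
  ],
)

```text
clock: 10.92
tcp_pos: [0.6002, 0.0223, 0.0587]
orientation: [0.693, 0.135, 0.695, -0.135]
wrist_force: [0.2, -0.3, -0.1]
finger_gap: 0.035
```

Run:
```python
from h import *
s=info()
plan(own(-.075,-.03,-.0255),YAW)
w=snap('wrist','w10.png')
```

```text
t 10.93 tcp [0.6002 0.0223 0.0587] yawy 68.06 x [-0.003  0.    -1.   ] q [-0.1   0.44 -0.12  1.02  0.    0.29] F [ 0.22 -0.26 -0.1 ] gap 0.035
shift [0.0842, 0.0012, 0.0017] turn [-0.001, -0.003, 0.001] dist 0.084
```

View pics/w10.png

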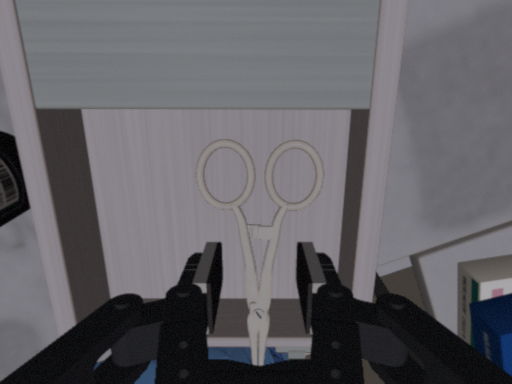

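Emit:
drive_tool(
  moves=[
    [[0.012, 0.001, 0.001, 0, -0.003, 0.001, 255], [0.026, 0.001, 0.002, 0, -0.003, 0.001, 255], [0.04, 0.001, 0.002, 0, -0.003, 0.001, 255], [0.054, 0.001, 0.002, 0, -0.003, 0.001, 255], [0.062, 0.001, 0.002, 0, -0.003, 0.001, 255]],
  ],
)

```text
clock: 11.6
tcp_pos: [0.6012, 0.0228, -0.0055]
orientation: [0.693, 0.135, 0.695, -0.134]
wrist_force: [-0.6, 0.1, -0.5]
finger_gap: 0.0352
```

Run:
```python
from h import *
s=info(); print(toown(s['tcp_pos']))
plan(own(-.075,-.03,-.0255),YAW)
w=snap('wrist','w11.png')
```

```text
t 11.6 tcp [ 0.6012  0.0228 -0.0055] yawy 68.07 x [-0.002  0.001 -1.   ] q [-0.1   0.5  -0.2   0.88  0.    0.29] F [-0.64  0.12 -0.55] gap 0.0352
[-0.07429452 -0.0296561  -0.00551221]
shift [0.02, 0.0004, 0.0008] turn [-0.001, -0.002, 0.0] dist 0.02
```

View pics/w11.png

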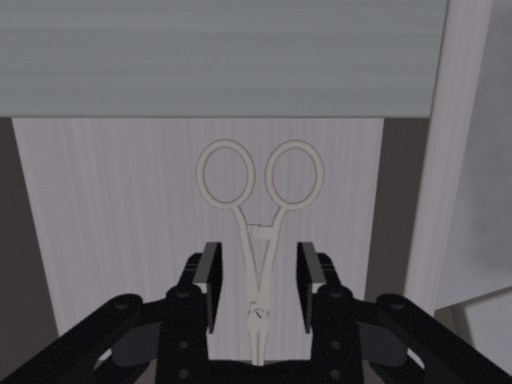

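Clamp is centred in the open bay and clear of the lips; finishing the descent.

Emit:
drive_tool(
  moves=[
    [[0.006, 0, 0.001, 0, -0.002, 0, 255], [0.011, 0, 0.001, 0, -0.002, 0, 255], [0.015, 0, 0.001, 0, -0.002, 0, 255], [0.017, 0, 0.001, 0, -0.002, 0, 255], [0.019, 0, 0.001, 0, -0.002, 0, 255]],
  ],
)

```text
clock: 12.28
tcp_pos: [0.6017, 0.0225, -0.0252]
orientation: [0.694, 0.134, 0.695, -0.135]
wrist_force: [-0.3, -1.1, 0.3]
finger_gap: 0.0355
```

Run:
```python
from h import *
s=info(); print(toown(s['tcp_pos']))
```

```text
t 12.28 tcp [ 0.6017  0.0225 -0.0252] yawy 68.07 x [-0.001 -0.    -1.   ] q [-0.1   0.52 -0.22  0.84 -0.    0.29] F [-0.35 -1.14  0.28] gap 0.0355
[-0.07490303 -0.0295467  -0.02523873]
```

Emit:
drive_tool(
  moves=[
    [[0.0015, 0, 0, 0, 0, 0, 255], [0.0015, 0, 0, 0, 0, 0, 255], [0.0015, 0, 0, 0, 0, 0, 125], [0.0005, 0, 0, 0, 0, 0, 125], [-0.001, 0, 0, 0, 0, 0, 125]],
  ],
)

```text
clock: 12.9
tcp_pos: [0.6018, 0.0224, -0.0241]
orientation: [0.694, 0.134, 0.695, -0.135]
wrist_force: [0.7, -0.8, 0.2]
finger_gap: 0.0436
```

Run:
```python
from h import *
s=info(); print(toown(s['tcp_pos']))
w=snap('wrist','w12.png')
```

```text
t 12.9 tcp [ 0.6018  0.0224 -0.0241] yawy 68.07 x [-0.001 -0.    -1.   ] q [-0.1   0.52 -0.22  0.84 -0.    0.29] F [ 0.73 -0.84  0.24] gap 0.0436
[-0.07498666 -0.02953935 -0.02407338]
```

View pics/w12.png

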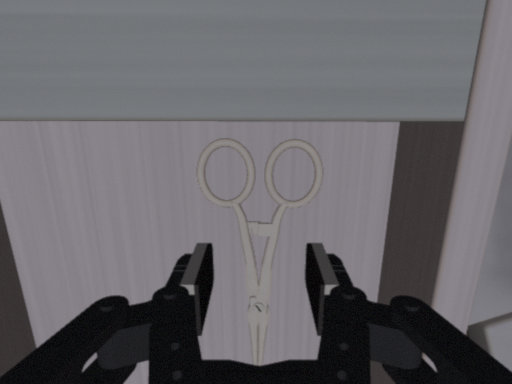

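Emit:
drive_tool(
  moves=[
    [[-0.02, 0, 0, 0, 0, 0, 125], [-0.06, 0, 0, 0, 0, 0, 125], [-0.11, 0, 0, 0, 0, 0, 125], [-0.155, 0, -0.02, 0, 0, 0, 125], [-0.18, 0, -0.06, 0, 0, 0, 110]],
  ],
)

```text
clock: 13.58
tcp_pos: [0.5483, 0.0446, 0.1591]
orientation: [0.696, 0.135, 0.693, -0.135]
wrist_force: [0.2, 0.1, 0.3]
finger_gap: 0.0483
```

Run:
```python
from h import *
s=info(); print(toown(s['tcp_pos']))
w=snap('wrist','w13.png')
plan(own(.03,-.013,.155),YAW)
```

```text
t 13.57 tcp [0.5483 0.0446 0.1591] yawy 68.01 x [ 0.004 -0.    -1.   ] q [-0.06  0.28 -0.1   1.19 -0.    0.32] F [0.22 0.06 0.3 ] gap 0.0483
[-0.01711209 -0.03016056  0.15905212]
shift [0.0065, -0.0174, -0.0417] turn [-0.0, 0.001, -0.001] dist 0.046
```

View pics/w13.png

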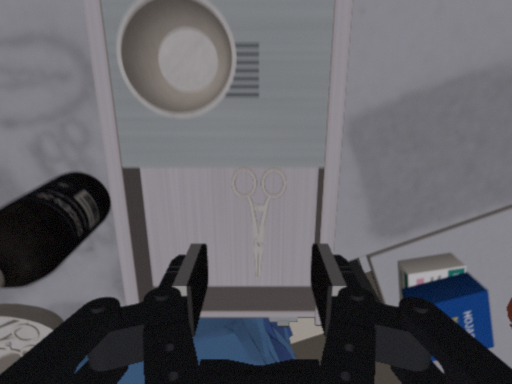

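Run:
```python
from h import *
s=state(); c=cam('wrist',s)
r=finder.regions_of('wrist','bowl_centre'); m=r[0]['pixels'].astype(np.uint8); print(r[0]['conf'],m.sum())
cn=max(cv2.findContours(m,0,1)[0],key=len)[:,0,:]; cn=cn[cn[:,1]>2]
P=ray(c,cn,.097); from scipy.optimize import least_squares
f=least_squares(lambda p:np.hypot(P[:,0]-p[0],P[:,1]-p[1])-p[2],[.44,.03,.04]); print(f.x,np.abs(f.fun).max(),toown([f.x[0],f.x[1],0]))
P=ray(c,[[118,56],[236,58],[180,117]],.097); print(toown(P).round(4))
B=toown(ray(c,[[188,60]],.061)); print('foot',B)
```

```text
0.93 11709
[0.43356914 0.02964586 0.03976997] 0.0007984514394487954 [0.0838179  0.02639793 0.        ]
[[ 0.0855  0.0653  0.097 ]
 [ 0.0843 -0.0138  0.097 ]
 [ 0.0455  0.0266  0.097 ]]
foot [[0.08556153 0.02559172 0.061     ]]
```

```bash
cat >> h.py <<'E'
def planT(o,tilt,s=None):
    """o: TCP target in own coords; tilt deg: approach leaning to own +y"""
    s=s or state(); p=np.load('case2.npy'); Rc=Ro.from_euler('z',p[2]).as_matrix()
    t=np.radians(tilt); x=Rc@[0,np.sin(t),-np.cos(t)]; y=Rc@[0,-np.cos(t),-np.sin(t)]; z=np.cross(x,y)
    R0=Rq(s["orientation"]); rv=(R0.inv()*Ro.from_matrix(np.c_[x,y,z])).as_rotvec()
    d=R0.inv().apply(own(*o)-s["tcp_pos"])
    print('own now',toown(s['tcp_pos']).round(4),'shift',d.round(4).tolist(),'turn',rv.round(3).tolist(),'dist',np.linalg.norm(d).round(3)); return d,rv
E
python3 - <<'E'
from h import *
t=np.radians(18); o=np.array([.084,.0041,.0491])-.06*np.array([0,np.sin(t),-np.cos(t)]); print(o)
planT(o,18)
E
```

```text
[ 0.084      -0.01444102  0.10616339]
own now [-0.0138 -0.0304  0.16  ] shift [0.0536, -0.016, -0.0979] turn [-0.0, 0.003, -0.315] dist 0.113
```

Emit:
drive_tool(
  moves=[
    [[0.005, -0.003, -0.02, 0, 0, -0.08, 150], [0.015, -0.006, -0.045, 0, 0, -0.16, 178], [0.03, -0.01, -0.07, 0, 0, -0.24, 178], [0.045, -0.014, -0.09, 0, 0.002, -0.3, 178], [0.053, -0.016, -0.098, 0, 0.003, -0.315, 178]],
  ],
)

```text
clock: 14.3
tcp_pos: [0.4475, 0.0683, 0.1053]
orientation: [0.664, 0.023, 0.708, -0.241]
wrist_force: [-0.5, -0.2, -0.7]
finger_gap: 0.0257
```

Run:
```python
from h import *
s=info()
w=snap('wrist','w14.png'); si=snap('side','s14.png')
cv2.imwrite('pics/s14z.png',cv2.resize(si[60:210,140:340],None,fx=4,fy=4))
planT([.084,.0041,.0491],18)
```

```text
t 14.3 tcp [0.4475 0.0683 0.1053] yawy 68.27 x [-0.117 -0.287 -0.951] q [ 0.17  0.3  -0.25  1.19 -0.27  0.57] F [-0.53 -0.2  -0.66] gap 0.0257
own now [ 0.085  -0.0143  0.1056] shift [0.0594, -0.0, 0.0011] turn [0.001, -0.002, 0.0] dist 0.059
```

View pics/w14.png

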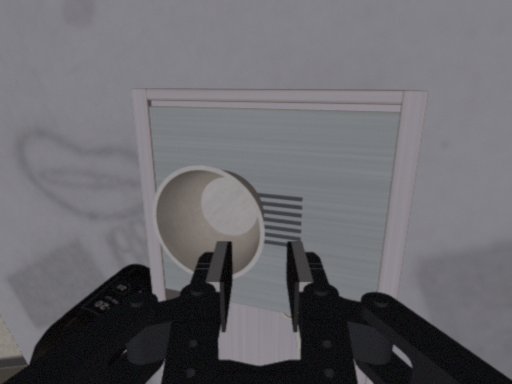

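View pics/s14z.png

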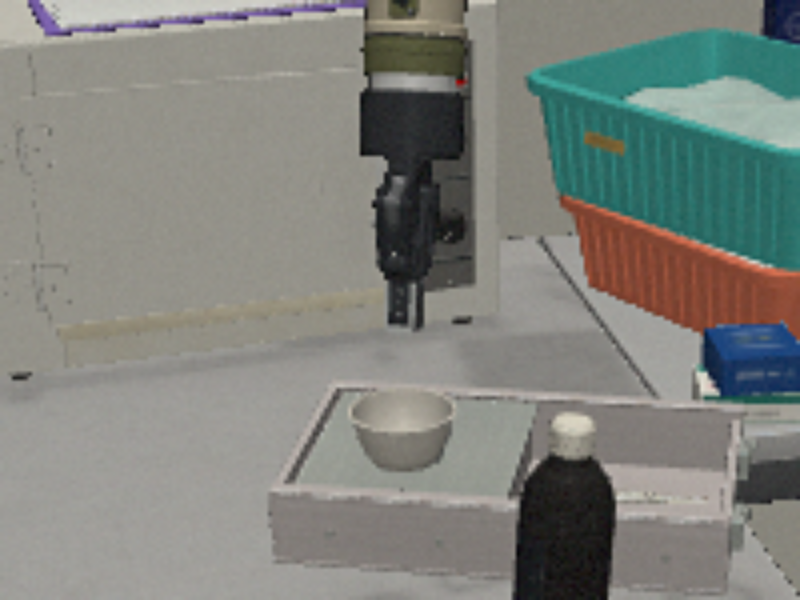

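Emit:
drive_tool(
  moves=[
    [[0.01, 0, 0.001, 0, 0, 0, 178], [0.022, 0, 0.001, 0, 0, 0, 178], [0.034, 0, 0.001, 0, 0, 0, 178], [0.042, 0, 0.001, 0, 0, 0, 178], [0.046, 0, 0.001, 0, 0, 0, 178]],
  ],
)

```text
clock: 15.02
tcp_pos: [0.4428, 0.054, 0.0613]
orientation: [0.664, 0.023, 0.708, -0.241]
wrist_force: [-0.7, 1.0, 0.0]
finger_gap: 0.0258
```

Run:
```python
from h import *
s=info()
w=snap('wrist','w15.png'); si=snap('side','s15.png')
cv2.imwrite('pics/z15.png',np.hstack([cv2.resize(si[100:190,180:300],None,fx=3.2,fy=3.2),cv2.resize(w,(384,288))]))
planT([.084,.0041,.0491],18)
```

```text
t 15.03 tcp [0.4428 0.054  0.0613] yawy 68.21 x [-0.118 -0.286 -0.951] q [ 0.14  0.32 -0.34  1.07 -0.27  0.55] F [-0.73  0.98  0.04] gap 0.0258
own now [0.0842 0.0002 0.0615] shift [0.013, 0.0001, 0.0003] turn [0.001, -0.003, 0.001] dist 0.013
```

View pics/z15.png

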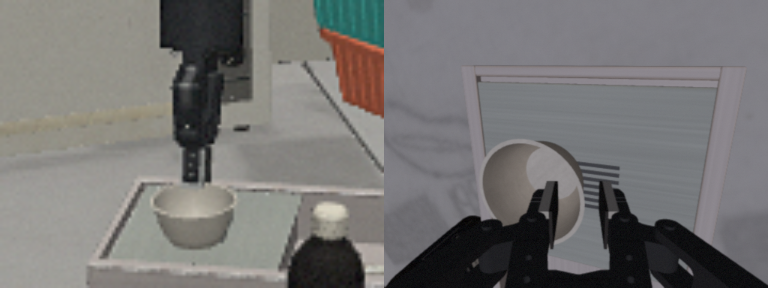

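Inner finger is inside the bowl, outer one outside. Go the last stretch and close gently.

Emit:
drive_tool(
  moves=[
    [[0.005, 0, 0, 0, 0, 0, 178], [0.01, 0, 0, 0, 0, 0, 178], [0.013, 0, 0, 0, 0, 0, 178], [0.013, 0, 0, 0, 0, 0, 200], [0.013, 0, 0, 0, 0, 0, 215]],
  ],
  squeeze=30,
)

```text
clock: 15.75
tcp_pos: [0.4415, 0.0504, 0.0492]
orientation: [0.664, 0.023, 0.708, -0.241]
wrist_force: [0.3, 0.8, 0.6]
finger_gap: 0.0132
```

Emit:
drive_tool(
  moves=[
    [[0, 0, 0, 0, 0, 0, 235], [0, 0, 0, 0, 0, 0, 255], [0, 0, 0, 0, 0, 0, 255], [0, 0, 0, 0, 0, 0, 255], [0, 0, 0, 0, 0, 0, 255]],
  ],
  squeeze=40,
)

```text
clock: 16.38
tcp_pos: [0.4417, 0.0505, 0.0493]
orientation: [0.664, 0.023, 0.708, -0.241]
wrist_force: [-0.2, 1.4, 0.9]
finger_gap: 0.0027
```

Run:
```python
from h import *
s=info()
w=snap('wrist','w16.png'); si=snap('side','s16.png')
cv2.imwrite('pics/z16.png',np.hstack([cv2.resize(si[100:190,180:300],None,fx=3.2,fy=3.2),cv2.resize(w,(384,288))]))
planT([.084,.0041,.0491],18)
```

```text
t 16.38 tcp [0.4417 0.0505 0.0493] yawy 68.22 x [-0.117 -0.286 -0.951] q [ 0.14  0.33 -0.36  1.04 -0.27  0.54] F [-0.2   1.43  0.94] gap 0.0027
own now [0.084  0.004  0.0493] shift [0.0003, -0.0, -0.0] turn [0.001, -0.002, 0.0] dist 0.0
```

View pics/z16.png

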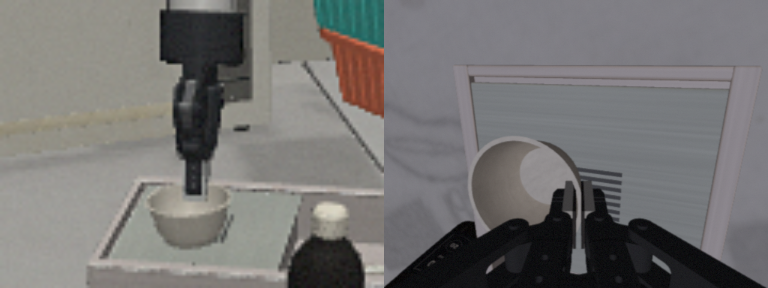

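Emit:
drive_tool(
  moves=[
    [[-0.005, -0.0015, 0, 0, 0, 0, 255], [-0.014, -0.0045, 0, 0, 0, 0, 255], [-0.028, -0.009, 0, 0, 0, 0, 255], [-0.043, -0.014, 0, 0, 0, 0, 255], [-0.052, -0.017, 0, 0, 0, 0, 255]],
  ],
  squeeze=50,
)

```text
clock: 17.1
tcp_pos: [0.4425, 0.0505, 0.1056]
orientation: [0.665, 0.024, 0.707, -0.241]
wrist_force: [0.9, 0.5, 0.1]
finger_gap: 0.0026
```

Run:
```python
from h import *
s=info()
w=snap('wrist','w17.png'); si=snap('side','s17.png'); tp=snap('top','t17.png')
cv2.imwrite('pics/z17.png',np.hstack([cv2.resize(si[100:190,180:300],None,fx=3.2,fy=3.2),cv2.resize(w,(384,288))]))
```

```text
t 17.1 tcp [0.4425 0.0505 0.1056] yawy 68.18 x [-0.115 -0.286 -0.951] q [ 0.14  0.28 -0.28  1.17 -0.27  0.54] F [0.87 0.53 0.13] gap 0.0026
```

View pics/z17.png

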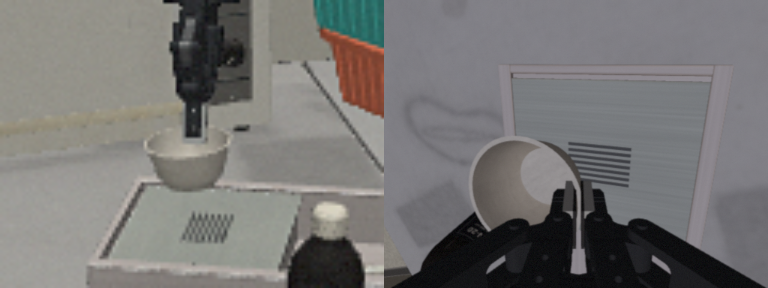

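Emit:
drive_tool(
  moves=[
    [[0.001, -0.003, 0.025, 0, 0, 0, 255], [0.002, -0.007, 0.065, 0, 0, 0, 255], [0.003, -0.01, 0.11, 0, 0, 0, 255], [0.004, -0.014, 0.155, 0, 0, 0, 255], [0.005, -0.014, 0.18, 0, 0, 0, 255]],
  ],
)

```text
clock: 17.88
tcp_pos: [0.6053, -0.0316, 0.103]
orientation: [0.664, 0.024, 0.707, -0.241]
wrist_force: [-0.3, -0.2, -0.3]
finger_gap: 0.0026
```

Run:
```python
from h import *
s=info()
w=snap('wrist','w18.png')
planT([-.10,.019,.04],18)
planT([-.10,.019,.0005],18)
```

```text
t 17.88 tcp [ 0.6053 -0.0316  0.103 ] yawy 68.12 x [-0.116 -0.286 -0.951] q [-0.02  0.53  0.1   1.26 -0.29  0.37] F [-0.28 -0.21 -0.3 ] gap 0.0026
own now [-0.1008  0.0194  0.1026] shift [0.0594, 0.0197, -0.0008] turn [-0.002, 0.0, -0.0] dist 0.063
own now [-0.1008  0.0194  0.1026] shift [0.097, 0.0319, -0.0009] turn [-0.002, 0.0, -0.0] dist 0.102
```

View pics/w18.png

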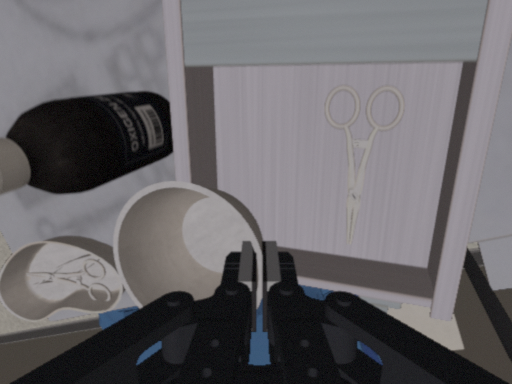

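Emit:
drive_tool(
  moves=[
    [[0.01, 0.005, 0, -0.002, 0, 0, 255], [0.022, 0.01, -0.001, -0.002, 0, 0, 255], [0.036, 0.014, -0.001, -0.002, 0, 0, 255], [0.05, 0.019, -0.001, -0.002, 0, 0, 255], [0.059, 0.0215, -0.001, -0.002, 0, 0, 255]],
  ],
)

```text
clock: 18.55
tcp_pos: [0.6066, -0.0298, 0.0385]
orientation: [0.664, 0.024, 0.707, -0.241]
wrist_force: [0.3, 0.1, 0.5]
finger_gap: 0.0023
```

Run:
```python
from h import *
s=info()
w=snap('wrist','w19.png')
planT([-.10,.017,.0005],18)
```

```text
t 18.55 tcp [ 0.6066 -0.0298  0.0385] yawy 68.2 x [-0.116 -0.287 -0.951] q [-0.02  0.58  0.02  1.12 -0.29  0.38] F [0.29 0.13 0.49] gap 0.0023
own now [-0.0986  0.0174  0.0376] shift [0.0351, 0.0119, 0.0015] turn [0.001, -0.002, 0.0] dist 0.037
```

View pics/w19.png

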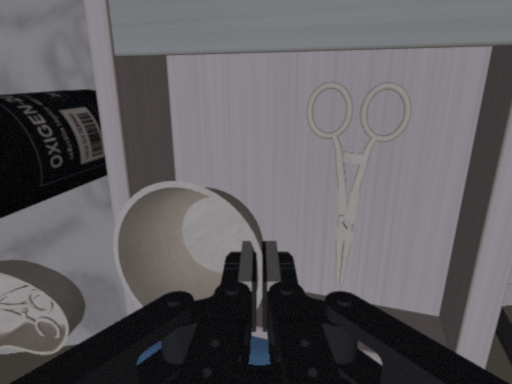

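Emit:
drive_tool(
  moves=[
    [[0.009, 0.003, 0.001, 0, -0.002, 0, 255], [0.018, 0.006, 0.0015, 0, -0.002, 0, 255], [0.026, 0.0085, 0.0015, 0, -0.002, 0, 255], [0.032, 0.0105, 0.0015, 0, -0.002, 0, 255], [0.034, 0.0115, 0.0015, 0, -0.002, 0, 255]],
  ],
)

```text
clock: 19.23
tcp_pos: [0.6074, -0.0301, 0.0011]
orientation: [0.664, 0.023, 0.707, -0.241]
wrist_force: [-0.4, -0.7, -0.3]
finger_gap: 0.0023
```

Run:
```python
from h import *
s=info()
w=snap('wrist','w20.png')
planT([-.10,.017,-.001],18)
```

```text
t 19.23 tcp [ 0.6074 -0.0301  0.0011] yawy 68.21 x [-0.116 -0.287 -0.951] q [-0.02  0.61 -0.02  1.05 -0.29  0.38] F [-0.37 -0.65 -0.25] gap 0.0023
own now [-0.0998  0.0171  0.0012] shift [0.002, 0.0008, 0.0002] turn [0.001, -0.001, 0.001] dist 0.002
```

View pics/w20.png

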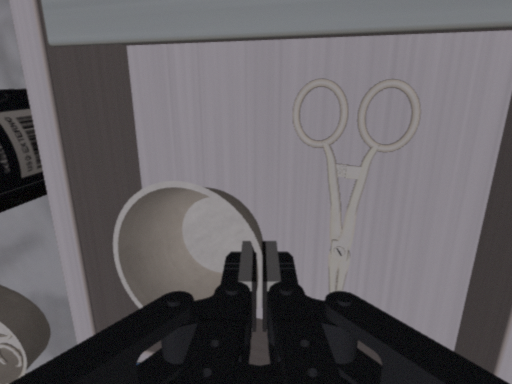

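Lower 1.5 mm more, then open a little.

Emit:
drive_tool(
  moves=[
    [[0.001, 0, 0, 0, 0, 0, 255], [0.0015, 0.0005, 0, 0, 0, 0, 255], [0.002, 0.0005, 0, 0, 0, 0, 255], [0.002, 0.0005, 0, 0, 0, 0, 225], [0.002, 0.0005, 0, 0, 0, 0, 210]],
  ],
)

```text
clock: 19.9
tcp_pos: [0.6074, -0.0302, -0.0008]
orientation: [0.664, 0.023, 0.707, -0.241]
wrist_force: [-0.7, -0.2, 0.1]
finger_gap: 0.0149
```

Emit:
drive_tool(
  moves=[
    [[0, 0, 0, 0, 0, 0, 200], [0, 0, 0, 0, 0, 0, 190], [0, 0, 0, 0, 0, 0, 190], [-0.004, 0, 0, 0, 0, 0, 190], [-0.01, 0, 0, 0, 0, 0, 190]],
  ],
)

```text
clock: 20.52
tcp_pos: [0.6084, -0.0273, 0.0089]
orientation: [0.664, 0.023, 0.707, -0.241]
wrist_force: [-0.2, 0.2, 0.3]
finger_gap: 0.0214
```

Run:
```python
from h import *
s=info()
w=snap('wrist','w21.png')
```

```text
t 20.52 tcp [ 0.6084 -0.0273  0.0089] yawy 68.21 x [-0.116 -0.287 -0.951] q [-0.02  0.61 -0.01  1.07 -0.29  0.38] F [-0.2   0.21  0.31] gap 0.0214
```

View pics/w21.png

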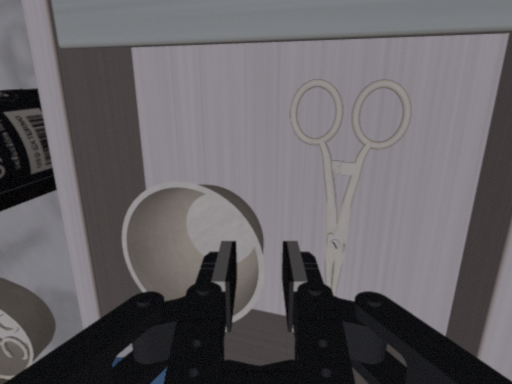

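Emit:
drive_tool(
  moves=[
    [[-0.012, 0, 0, 0, 0, 0, 190], [-0.035, 0, 0, 0, 0, 0, 190], [-0.065, 0, 0, 0, 0, 0, 190], [-0.1, 0, 0, 0, 0, 0, 220], [-0.125, 0, 0, 0, 0, 0.06, 255]],
  ],
)

```text
clock: 21.2
tcp_pos: [0.6244, 0.0105, 0.1307]
orientation: [0.673, 0.044, 0.705, -0.219]
wrist_force: [0.5, 0.3, -0.1]
finger_gap: -0.0002
```

Run:
```python
from h import *
s=info()
planT([.071,0,.1],0)
w=snap('wrist','w22.png'); t=snap('top','t22.png')
```

```text
t 21.2 tcp [0.6244 0.0105 0.1307] yawy 68.31 x [-0.091 -0.232 -0.968] q [ 0.01  0.54  0.2   1.33 -0.23  0.4 ] F [ 0.46  0.33 -0.15] gap -0.0002
own now [-0.1005 -0.0269  0.1307] shift [0.036, -0.0179, -0.1716] turn [0.003, 0.002, 0.252] dist 0.176
```

View pics/w22.png

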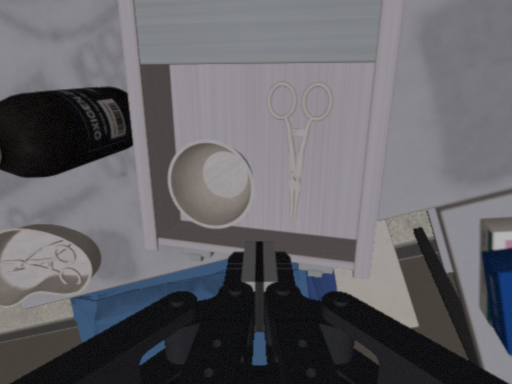

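Emit:
drive_tool(
  moves=[
    [[0.003, -0.003, -0.03, 0, 0, 0.06, 255], [0.01, -0.007, -0.07, 0, 0, 0.13, 255], [0.02, -0.012, -0.115, 0, 0, 0.2, 255], [0.03, -0.016, -0.155, 0, 0.002, 0.25, 255], [0.036, -0.018, -0.172, 0, 0.002, 0.252, 255]],
  ],
)

```text
clock: 21.92
tcp_pos: [0.453, 0.0481, 0.1009]
orientation: [0.695, 0.134, 0.693, -0.134]
wrist_force: [-0.4, -0.2, 0.5]
finger_gap: 0.0002
```

Run:
```python
from h import *
s=info()
planT([.071,0,.03],0)
w=snap('wrist','w23.png')
```

```text
t 21.93 tcp [0.453  0.0481 0.1009] yawy 68.14 x [ 0.003 -0.001 -1.   ] q [-0.07  0.14 -0.42  1.01 -0.    0.31] F [-0.38 -0.21  0.52] gap 0.0002
own now [0.0726 0.002  0.1009] shift [0.0709, 0.0021, 0.0014] turn [-0.0, 0.003, 0.0] dist 0.071
```

View pics/w23.png

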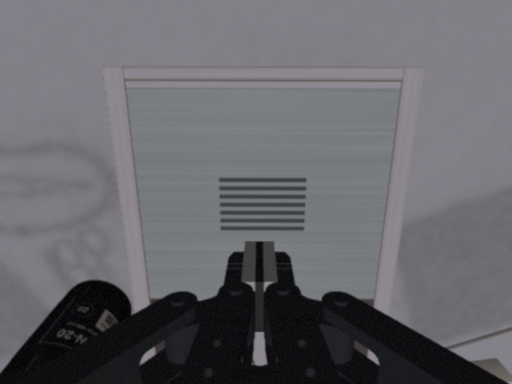

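Emit:
drive_tool(
  moves=[
    [[0.015, 0.001, 0.001, 0, 0.003, 0, 255], [0.035, 0.002, 0.0015, 0, 0.003, 0, 255], [0.053, 0.002, 0.0015, 0, 0.003, 0, 255], [0.062, 0.002, 0.0015, 0, 0.003, 0, 255], [0.066, 0.002, 0.0015, 0, 0.003, 0, 255]],
  ],
)

```text
clock: 22.6
tcp_pos: [0.4535, 0.0497, 0.0334]
orientation: [0.693, 0.134, 0.696, -0.134]
wrist_force: [-0.4, -0.1, 0.1]
finger_gap: 0.0002
```

Emit:
drive_tool(
  moves=[
    [[0.002, 0, 0, 0, 0, 0, 255], [0.004, 0, 0, 0, 0, 0, 255], [0.006, 0, 0, 0, 0, 0, 255], [0.007, 0, 0, 0, 0, 0, 255], [0.008, 0, 0, 0, 0, 0, 255]],
  ],
)

```text
clock: 23.22
tcp_pos: [0.4536, 0.0497, 0.0255]
orientation: [0.693, 0.134, 0.695, -0.134]
wrist_force: [-0.3, 0.4, -0.1]
finger_gap: 0.0003
```

Run:
```python
from h import *
s=info()
planT([.071,0,.023],0)
```

```text
t 23.23 tcp [0.4536 0.0497 0.0255] yawy 68.17 x [-0.003 -0.    -1.   ] q [-0.07  0.22 -0.53  0.82 -0.    0.31] F [-0.33  0.36 -0.08] gap 0.0003
own now [0.0727 0.0003 0.0255] shift [0.0025, 0.0003, 0.0017] turn [0.0, -0.003, 0.002] dist 0.003
```

Emit:
drive_tool(
  moves=[
    [[0.0005, 0, 0, 0, 0, 0, 255], [0.001, 0, 0, 0, 0, 0, 255], [0.0015, 0, 0, 0, 0, 0, 255], [0.002, 0, 0, 0, 0, 0, 255], [0.0025, 0, 0, 0, 0, 0, 255]],
  ],
)

```text
clock: 23.85
tcp_pos: [0.4536, 0.0497, 0.023]
orientation: [0.693, 0.134, 0.695, -0.134]
wrist_force: [0.1, 0.6, -0.4]
finger_gap: 0.0002
```

Emit:
drive_tool(
  moves=[
    [[0.0005, 0, 0, 0, 0, 0, 255], [0.001, 0, 0, 0, 0, 0, 255], [0.0015, 0, 0, 0, 0, 0, 255], [0.002, 0, 0, 0, 0, 0, 255], [0.0025, 0, 0, 0, 0, 0, 255]],
  ],
)

```text
clock: 24.48
tcp_pos: [0.4559, 0.0488, 0.0227]
orientation: [0.695, 0.133, 0.694, -0.135]
wrist_force: [-2.8, -2.9, 18.0]
finger_gap: 0.0
```

Run:
```python
from h import *
s=info()
planT([.071-.03,0,.023],0);planT([.071-.09,0,.023],0)
```

```text
t 24.48 tcp [0.4559 0.0488 0.0227] yawy 68.15 x [ 0.001 -0.002 -1.   ] q [-0.07  0.22 -0.53  0.81 -0.    0.31] F [-2.8  -2.93 18.  ] gap 0.0
own now [0.0702 0.0003 0.0227] shift [-0.0002, 0.0003, 0.0292] turn [0.0, 0.002, 0.002] dist 0.029
own now [0.0702 0.0003 0.0227] shift [-0.0001, 0.0002, 0.0892] turn [0.0, 0.002, 0.002] dist 0.089
```

Emit:
drive_tool(
  moves=[
    [[0.002, 0, 0.004, 0, 0, 0, 255], [0.002, 0, 0.01, 0, 0, 0, 255], [0.002, 0, 0.016, 0, 0, 0, 255], [0.002, 0, 0.022, 0, 0, 0, 255], [0.002, 0, 0.028, 0, 0, 0, 255]],
  ],
)

```text
clock: 25.1
tcp_pos: [0.4838, 0.0375, 0.0228]
orientation: [0.696, 0.133, 0.692, -0.135]
wrist_force: [-1.9, -2.1, 13.3]
finger_gap: -0.0
```

Run:
```python
from h import *
s=info()
print(toown(s['tcp_pos']))
t=snap('top','t24.png'); w=snap('wrist','w24.png')
cv2.imwrite('pics/z24.png',np.hstack([cv2.resize(t[90:270,125:290],(352,384)),cv2.resize(w,(448,384))]))
```

```text
t 25.1 tcp [0.4838 0.0375 0.0228] yawy 68.13 x [ 0.005 -0.004 -1.   ] q [-0.09  0.27 -0.47  0.82 -0.    0.3 ] F [-1.91 -2.13 13.32] gap -0.0
[0.04009105 0.00037998 0.02277356]
```

View pics/z24.png

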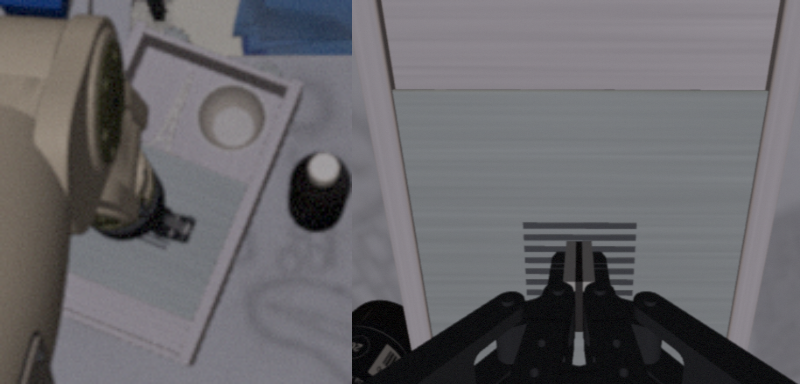

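Run:
```python
from h import *
planT([.04-.05,0,.0228],0)
```

```text
own now [0.0392 0.0004 0.0228] shift [0.0003, 0.0004, 0.0492] turn [-0.001, 0.007, 0.002] dist 0.049
```

Emit:
drive_tool(
  moves=[
    [[0.002, 0, 0.008, 0, 0.003, 0, 255], [0.002, 0, 0.018, 0, 0.005, 0, 255], [0.002, 0, 0.028, 0, 0.006, 0.001, 255], [0.002, 0, 0.038, 0, 0.007, 0.002, 255], [0.002, 0, 0.048, 0, 0.007, 0.002, 255]],
  ],
)

```text
clock: 25.82
tcp_pos: [0.5308, 0.0186, 0.0228]
orientation: [0.695, 0.134, 0.693, -0.135]
wrist_force: [-2.5, -1.5, 11.0]
finger_gap: 0.0
```

Run:
```python
from h import *
info(); planT([-.056,0,.0228],0)
```

```text
t 25.82 tcp [0.5308 0.0186 0.0228] yawy 68.1 x [ 0.003 -0.001 -1.   ] q [-0.12  0.35 -0.36  0.86 -0.    0.27] F [-2.55 -1.55 11.01] gap 0.0
own now [-0.0106  0.0005  0.0228] shift [0.0001, 0.0005, 0.0454] turn [-0.001, 0.003, 0.0] dist 0.045
```

Emit:
drive_tool(
  moves=[
    [[0.002, 0, 0.008, 0, 0.002, 0, 255], [0.002, 0, 0.018, 0, 0.003, 0, 255], [0.002, 0, 0.028, 0, 0.004, 0, 255], [0.002, 0, 0.038, 0, 0.005, 0, 255], [0.002, 0, 0.046, 0, 0.005, 0, 255]],
  ],
)

```text
clock: 26.45
tcp_pos: [0.5752, 0.0006, 0.0228]
orientation: [0.695, 0.134, 0.694, -0.135]
wrist_force: [-2.5, -0.9, 10.9]
finger_gap: -0.0001
```

Run:
```python
from h import *
info(); planT([-.085,0,.0228],0)
w=snap('wrist','w26.png')
```

```text
t 26.45 tcp [0.5752 0.0006 0.0228] yawy 68.08 x [ 0.001 -0.001 -1.   ] q [-0.14  0.42 -0.24  0.91 -0.    0.24] F [-2.52 -0.93 10.89] gap -0.0001
own now [-0.0585  0.0006  0.0228] shift [0.0001, 0.0007, 0.0265] turn [-0.001, 0.002, 0.0] dist 0.027
```

View pics/w26.png

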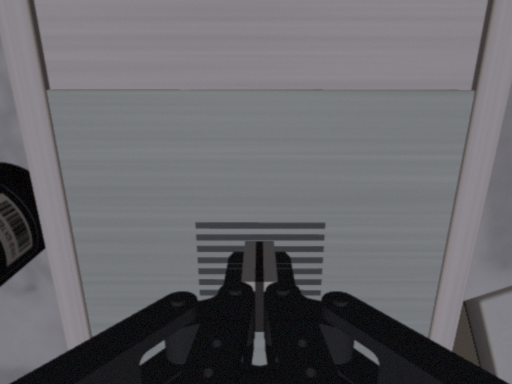

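Emit:
drive_tool(
  moves=[
    [[0.002, 0, 0.006, 0, 0.002, 0, 255], [0.002, 0, 0.012, 0, 0.003, 0, 255], [0.002, 0, 0.018, 0, 0.003, 0, 255], [0.002, 0, 0.022, 0, 0.003, 0, 255], [0.002, 0, 0.025, 0, 0.003, 0, 255]],
  ],
)

```text
clock: 27.12
tcp_pos: [0.5963, -0.0077, 0.0227]
orientation: [0.692, 0.135, 0.696, -0.134]
wrist_force: [-12.4, 4.8, 21.8]
finger_gap: -0.0001
```

Run:
```python
from h import *
s=info(); planT([-.09,0,.0228],0)
w=snap('wrist','w27.png'); c=cam('wrist',s); print(toown(ray(c,[[260,90]],.057)))
```

```text
t 27.12 tcp [ 0.5963 -0.0077  0.0227] yawy 68.11 x [-0.005  0.002 -1.   ] q [-0.15  0.46 -0.18  0.94  0.    0.23] F [-12.42   4.75  21.8 ] gap -0.0001
own now [-0.0811  0.0005  0.0227] shift [-0.0001, 0.0005, 0.0089] turn [-0.001, -0.005, -0.0] dist 0.009
[[-0.00507666  0.00123384  0.057     ]]
```

View pics/w27.png

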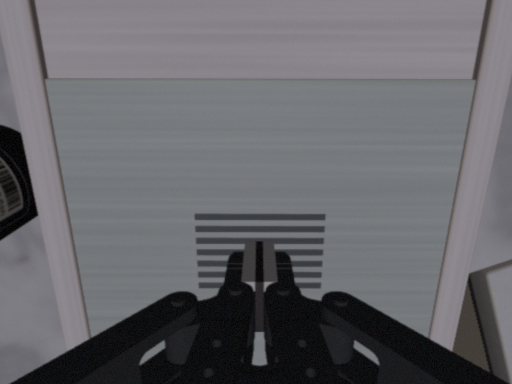

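Run:
```python
from h import *
s=state(); c=cam('wrist',s); print(toown(ray(c,[[100,78],[260,78.5],[400,78]],.057)),toown(ray(c,[[260,211]],.057)))
```

```text
[[-0.00106452  0.06597933  0.057     ]
 [-0.00127244  0.00119362  0.057     ]
 [-0.00109539 -0.05551162  0.057     ]] [[-0.05847554  0.00115669  0.057     ]]
```

Emit:
drive_tool(
  moves=[
    [[0.001, 0, 0.003, 0, 0, 0, 255], [0.001, 0, 0.005, 0, 0, 0, 255], [0.001, 0, 0.005, 0, 0, 0, 255], [0, 0, 0.003, 0, 0, 0, 255], [-0.002, 0, 0, 0, 0, 0, 255]],
  ],
)

```text
clock: 27.8
tcp_pos: [0.597, -0.0079, 0.0245]
orientation: [0.693, 0.135, 0.696, -0.134]
wrist_force: [-0.8, 0.5, -0.2]
finger_gap: 0.0002
```

Emit:
drive_tool(
  moves=[
    [[-0.01, 0, 0, 0, 0, 0, 255], [-0.04, 0, 0, 0, 0, 0, 255], [-0.08, 0, 0, 0, 0, 0, 255], [-0.12, 0, 0, 0, 0, 0, 255], [-0.14, 0, 0, 0, 0, 0, 255]],
  ],
)

```text
clock: 28.42
tcp_pos: [0.5989, -0.0085, 0.1679]
orientation: [0.694, 0.135, 0.694, -0.134]
wrist_force: [-0.9, -1.1, -0.4]
finger_gap: 0.0001
```

Run:
```python
from h import *
s=info(); w=snap('wrist','w28.png')
```

```text
t 28.43 tcp [ 0.5989 -0.0085  0.1679] yawy 68.1 x [ 0.     0.001 -1.   ] q [-0.15  0.37  0.05  1.26  0.    0.23] F [-0.87 -1.07 -0.4 ] gap 0.0001
```

View pics/w28.png

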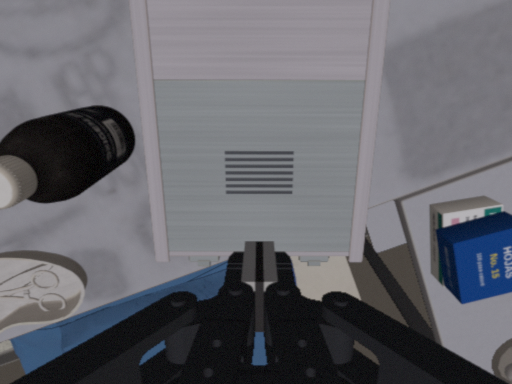

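Run:
```python
from h import *
s=state(); c=cam('wrist',s); w=cv2.imread('pics/w28.png')
cv2.imwrite('pics/w28z.png',cv2.resize(w[60:280,120:400],None,fx=2.7,fy=2.7,interpolation=2))
print(proj(c,[own(-.156,0,.052),own(-.163,0,.052),own(0,0,.057),own(-.156,.05,.057)]))
print(toown(ray(c,[[180,79],[340,79]],.057)))
```

```text
[[260.01944016 246.46427738]
 [260.01539453 252.88844881]
 [260.15720528  77.4387996 ]
 [208.14531017 248.89966291]]
[[-0.00118865  0.06580948  0.057     ]
 [-0.00123356 -0.06560969  0.057     ]]
```

View pics/w28z.png

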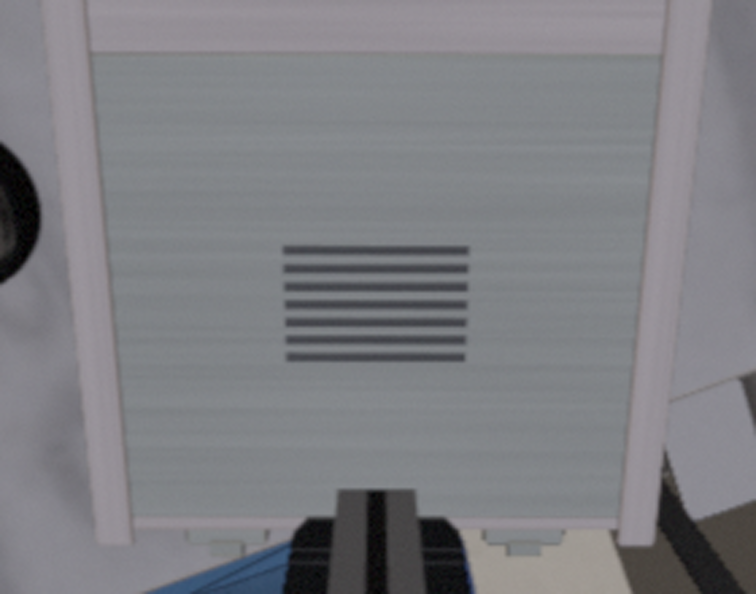

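Run:
```python
from h import *
s=info(); a=snap('side','s30.png')
cv2.imwrite('pics/s30z.png',cv2.resize(a[120:300,150:390],None,fx=3.2,fy=3.2))
```

```text
t 28.48 tcp [ 0.5998 -0.0086  0.1699] yawy 68.1 x [ 0.003  0.001 -1.   ] q [-0.15  0.37  0.06  1.26  0.    0.23] F [0.18 0.66 1.43] gap -0.0
```

View pics/s30z.png

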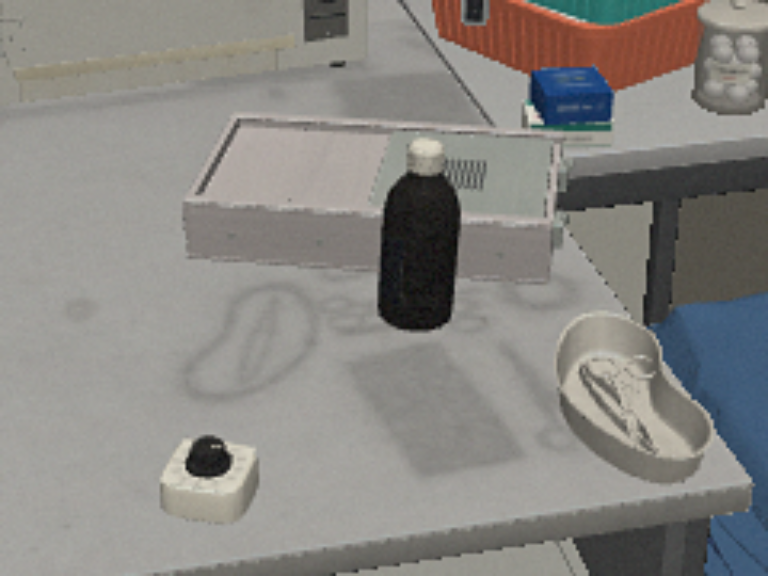

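The lid is closed over the bay, the bystanders stand where they were, and the arm is clear of everything, so I am handing in.

Run:
```python
from h import *
print(env.hand_in())
```

```text
the job is handed in; nothing more can be done
None
```

The dressing set is packed and I handed the job in at about 28.5 s of the 67 s allowed; the hand-in gave no verdict.

- **Packing:** The haemostat lies flat in the bay, away from the bottle. The small bowl stands upright beside it, on the bottle side. I picked the bowl up by its rim with the tool tilted 18° so the pads matched the wall. A wrist picture before the lid moved showed both in place.
- **Lid:** I pressed on its ribbed middle with shut fingertips at about 11–22 N and dragged it to the end stop. There the force along the drag rose to about 13 N and the fingers slid while the lid stayed put. A second push left the lid's rear edge within 0.2 mm of where it was. The last pictures show the front edge meeting the bay's end wall.
- **Bystanders:** In the last side picture the bottle, dish and timer are where they started.

**What disagreed:**
- **Tool frame:** The real fingertips sit about 33–35 mm behind the reported TCP. My first grasp closed in the air above the haemostat. I then worked the offset out from the pictures, confirmed it by touch, and used it from there on.
- **Lid travel:** I measured about 150 mm rather than 154 mm. The lid seems to have started about 4 mm closed, which fits the stated range for the open part of the bay.

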